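# Load a sample stack and hold the sensing arm on its stop

### The job

Load the measuring jig: lower the thick puck, then the spacer ring, then the thin solid disc into the pocket between the four posts, letting go of each so that it lies flat on the one below. Then swing the sensing arm, whose handle is the upright pin at its end, against its spring over the stack until it is fully against its stop, and finish while still holding it there for the reading, with the stack left seated. Leave the multimeter, the junction box and the clear dish where they are.

Things in the scene. Friction and masses are not known exactly. Their poses are not given: they have to be found in the camera images.
- pocket (a point): Centre of the pocket floor = top of the jig's base plate, 10 mm above the bench. z up; the arm's pivot lies towards -y. Four steel posts, 8 mm thick, 40 mm above this floor (top 3 mm tapered), at x = +-22, y = +-22 mm here, leave a round 54 mm space for the 50 mm parts, and 36 mm openings on the +-x and +-y sides for gripper fingers. Base plate: x +-50, y -132 to +52 mm, fixed.
- pivot (a point): Point on the sensing arm's upright pivot axis, 65 mm above the bench, 85 mm from the pocket centre along the pocket's -y. Axes as pocket. Grey 36 mm round pivot block; hub and cap reach 77 mm above the bench. The 10 mm thick stop post, 72 mm above the bench, stands at x = 13.5, y = -50 mm in the pocket's frame.
- swingarm (a joint): Arm angle about its upright pivot, rad. 0 = at rest, arm pointing nearly along the pocket's -x (83 degrees from its stop). Grows as the arm turns clockwise seen from above. 1.45 = against the stop, arm along the pocket's +y, right over the pocket. A spring pulls it back to 0 (1.6 N at the handle pin at rest, 3.8 N at the stop); no latch.
- handle (a point): Middle of the arm's handle, 90 mm above the bench: an upright steel pin, 12 mm thick, 130 mm from the pivot axis at the arm's free end, from the arm's top (70 mm above the bench) to 110 mm. x points outward along the arm, z up. Arm 16 mm wide, underside 60 mm above the bench; the black sensing head under it (34 mm round, 85 mm from the pivot) comes down to 56 mm.
- puck: The thick puck as a whole (sample body): aluminium, 50 mm diameter, 22 mm high, with a dark line round its side; this origin is the centre of its underside.
- puck_mid (a point): Centre of the thick puck, half-way up (11 mm above its underside). z is its axis.
- spacer: The spacer ring as a whole: grey plastic, 50 mm outside, 24 mm hole, 12 mm high; this origin is the centre of its underside.
- spacer_mid (a point): Centre of the spacer ring, half-way up (6 mm above its underside). z is its axis.
- disc: The thin top disc as a whole: solid steel, 50 mm diameter, 8 mm high, no hole; this origin is the centre of its underside.
- disc_mid (a point): Centre of the thin disc, half-way up (4 mm above its underside). z is its axis. The finished stack is 42 mm high: its top is 52 mm above the bench.
- meter: Bystander: handheld multimeter lying on the bench, orange case 170 x 85 x 40 mm (x, y, z), dial up to 53 mm high. Origin: centre of its underside.
- junction: Bystander: grey cast junction box 72 x 112 x 45 mm with two sockets. Origin: centre of its underside.
- dish: Bystander: clear round plastic dish, 84 mm diameter, 20 mm high. Origin: centre of its underside.
Things that resemble listed ones, but are neither listed nor needed, are in the scene too. Several things have the shape of the puck; the one meant has the colours described above. What is shaped like the disc but orange is not meant.

How it is judged:
By the outcome, as a careful person would: the job done as asked, in the order asked, and still so for the second after the job is handed in, while the arm keeps its last pose, push and grip.
It also fails if it takes over 72 s, if anything falls off the work surface, if the arm or the gripper's body presses on something with over 40 N, if the wrist force passes 120 N, or if a joint passes its speed limit or range.

### The arm

A 7-joint arm with a two-finger parallel gripper is mounted at the origin on the work surface. World frame = base frame: x ahead of the robot, y to its left, z up, the work surface at z = 0. Lengths are in mm, angles in degrees, forces in N, time in s.
With the tool pointing down it reaches from about 425 to 825 mm from the base axis. Payload 3.6 kg.
Tool frame: the origin (TCP) lies at the very end of the fingers, on their centre line; the grasp point (between the pads) lies 19 mm behind it; z points along the fingers, x is the direction in which the jaws open and shut, and the axes are right-handed (so a half turn about z gives the same grasp; the last joint's range is limited). The gripper opens to 93 mm and grips with 3 to 60 N. Pads are 15 mm wide; open, the fingers measure 128 mm over their backs; the gripper's body (75 mm by 188 mm) begins 65 mm behind the grasp point.
Start: joints at [-68.039, 35.231, -0.722, 81.555, 0.464, 63.22, -2.315], TCP at [258.941, 596.164, 218.64] pointing down, gripper open.
Joint ranges: [-178.69, 178.69], [-17.37, 117.87], [-77.05, 75.6], [15.02, 138.74], [-78.02, 258.01], [0.78, 113.62], [-162.83, 162.83]. Speed limits (degrees/s): [159.86, 159.86, 180, 180, 180, 180, 180].

### API

Orientations are given as a 3x3 rotation matrix whose columns are the frame's x, y, z axes.
In Python, from station import bot gives the robot as it stands.
- The arm moves only by the shell command python3 -m creep 'ROWS'. ROWS is JSON, a list of rows, each a list of 3 entries, a list of its own where there are three numbers: the turn, a rotation vector about the tool's x, y, z in units of 5 degrees (1.0 is 5 degrees), then the shift along the tool's x, y, z in mm, then the finger opening in mm, from 0 to 93. A call has 1 to 8 rows; each row shifts and turns the pose as measured when the row begins, along the tool's axes as they then stand; what a row does not reach is not made up. A row lasts 1/12 s, in which the tool goes at most 41.7 mm and 7.16 degrees, less where a joint would pass 70% of its speed; a pose out of reach is approached as far as the arm can. A call with a gripper value outside its range is refused whole. The fingers move at their own pace and stop on an object; the grip force is fixed at half the most. Time passes only in rows, so rows that do not move let the fingers close. It gives the time, the measured TCP pose, the force and the opening at its end, in the units of the state.
- bot.read_state(): the state, without advancing time (a new reading comes with each control period).
- bot.get_image(name): name is "scene" or "side" or "wrist"; returns a dict with "frame" (480x640x3 uint8, red, green, blue), "fov_y" (degrees; the focal length in pixels is half the picture's height over the tangent of half this angle, whatever the lens; pixels are square), "cx", "cy" (the principal point, pixels), "world_to_cam" (4x4, takes a point from world to camera coordinates). Camera axes: x right, y up, looking along -z (the intrinsics and any distortion apply to the point x, -y, -z); pixel columns grow to the right and rows downward; lengths in mm; the calibration is good to about 2 mm. A picture is of the moment at which its call begins. There is no depth.
- bot.close_job(): hands the job in, once; it reports no verdict.
Trained networks look in a picture, given as the dict that the camera call returned (one of the last four; its "shot" number tells which), for a name from the list of things; names that differ only in an ending like _2 or _b are one class to them, and where a whole thing is asked for, a point or a joint stands for the part that bears it (a point fixed in the world has none). Each returns a list of dicts, best first, with "confidence" (0 to 1); they miss things now and then, are a little off and sometimes report something else, mostly with a low value. They report only what shows in the picture. A call takes as long as a camera call. They do not tell look-alikes from the thing itself.
- bot.cut_out(picture, label): "mask" (480x640 bool, what is visible of it) and "point" ([column, row] in pixels, amid what is visible of it).
- bot.spot_point(picture, label): "point" ([column, row] in pixels: a listed point, or the origin of a listed thing).
The state is a dict: "clock": time; "joints": joint angles; "joint_vel": joint speeds; "joint_torque": joint torques, N m; "ee_pos": TCP position; "orientation": TCP orientation; "wrist_force": force on the tool from outside, world axes, zero at the start; "moment": the same for the moment, N m; "opening": finger opening in mm.
Only numpy, scipy, OpenCV 4.12 (cv2) and the standard library are available. Lean on these libraries where they do the work, as an engineer would, in place of code of your own. Each camera call takes 0.05 s, during which the arm holds its last target.

## Working session

There is one attempt and no reset: what is moved stays moved. The work goes in short steps, Python scripts to look and compute and a shell command to move; the robot and the scene stay as the last step left them, time stands still between calls to the robot, and variables do not carry over. Pictures are saved under pics/ and viewed, and the job is handed in when it is done.

```bash
ls; mkdir -p pics
python3 - <<'E'
from station import bot
import cv2,numpy as np
s=bot.read_state(); print(s)
for n in ["scene","side","wrist"]:
    p=bot.get_image(n); cv2.imwrite(f"pics/{n}0.png",p["frame"][:,:,::-1]); print(n,p["fov_y"],p["cx"],p["cy"],p["world_to_cam"],[k for k in p])
E
```

```text
pics
{'clock': 0.0, 'joints': array([-68.03788537,  35.28948503,  -0.72132714,  81.63711501,
         0.46323701,  63.22116408,  -2.31342349]), 'joint_vel': array([0.10007878, 0.09343485, 0.01057634, 0.0007463 , 0.00892058,
       0.05607291, 0.05192887]), 'joint_torque': array([ 5.19787409e-04, -4.58941698e+01,  2.09451495e-01, -1.65741760e+01,
       -6.09938940e-02,  2.04975321e-02,  2.43734203e-04]), 'ee_pos': array([258.67692119, 595.46896961, 217.50293137]), 'orientation': array([[ 3.98379441e-01,  9.17220189e-01, -9.72693433e-04],
       [ 9.17217219e-01, -3.98380627e-01, -2.33444370e-03],
       [-2.52870111e-03,  3.78232136e-05, -9.99996802e-01]]), 'wrist_force': array([ 0.04453685, -0.74032537, -0.37082506]), 'moment': array([ 0.05495271,  0.00167469, -0.00382801]), 'opening': 93.27556455125337}
scene 56.59854265494267 315.7646026614487 241.11106123074046 [[ 7.71743737e-01  6.35880815e-01 -8.19712792e-03 -4.03977031e+02]
 [-4.16336569e-01  5.14950998e-01  7.49325918e-01  1.87901459e+02]
 [ 4.80703095e-01 -5.74874820e-01  6.62150644e-01 -1.20298779e+03]
 [ 0.00000000e+00  0.
[... 170 characters left out ...]
45400e-01 -6.19124924e-01 -8.60174986e-03  4.21061749e+02]
 [ 3.64531530e-01 -4.73480946e-01  8.01830754e-01 -2.85757449e+02]
 [-5.00506169e-01  6.26498302e-01  5.97489290e-01 -5.58799873e+02]
 [ 0.00000000e+00  0.00000000e+00  0.00000000e+00  1.00000000e+00]] ['frame', 'fov_y', 'cx', 'cy', 'world_to_cam', 'shot']
wrist 68.95664400725886 321.37692363809737 240.0778269514793 [[ 3.98708971e-01  9.17075366e-01 -1.98228176e-03 -6.48691264e+02]
 [-8.81446018e-01  3.82620253e-01 -2.76865779e-01  3.30959982e+01]
 [-2.53148325e-01  1.12136144e-01  9.60906557e-01 -3.91709160e+02]
 [ 0.00000000e+00  0.00000000e+00  0.00000000e+00  1.00000000e+00]] ['frame', 'fov_y', 'cx', 'cy', 'world_to_cam', 'shot']
```

View pics/scene0.png

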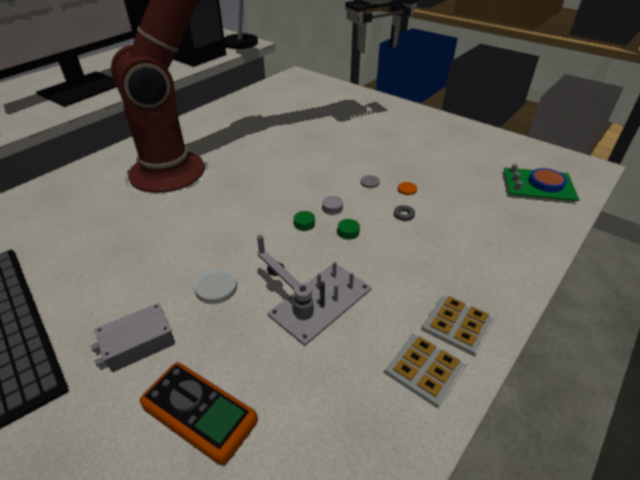

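View pics/side0.png

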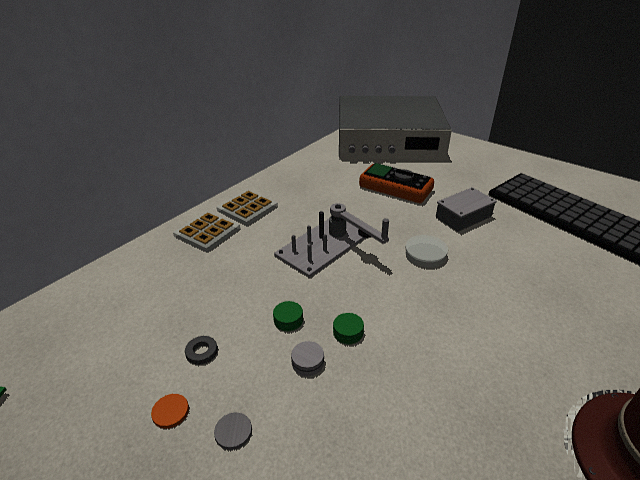

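View pics/wrist0.png

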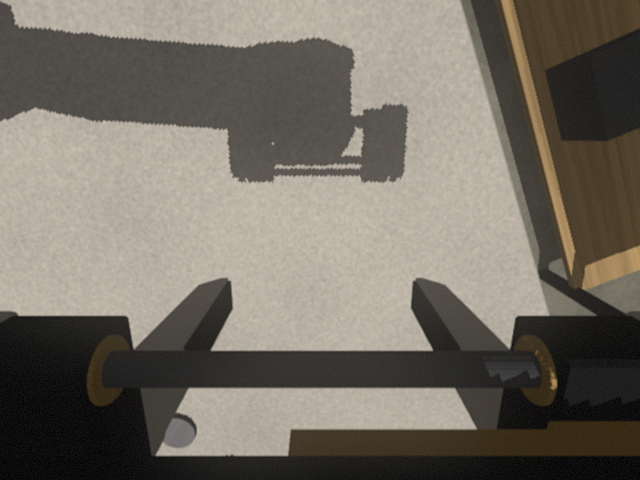

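The scene view shows the aluminium puck at (333,204), spacer ring (404,212), grey disc (370,181), jig at (320,300). Look-alikes are two green pucks at (304,220) and (348,228), and an orange disc at (407,188). The side view shows puck (308,357), ring (201,349) and grey disc (234,430).

```bash
cat > h.py <<'E'
from station import bot
import cv2,numpy as np
def K(p):
    f=p["frame"].shape[0]/2/np.tan(np.radians(p["fov_y"]/2)); return f,p["cx"],p["cy"]
def ray(p,uv):
    f,cx,cy=K(p); W=np.array(p["world_to_cam"]); R=W[:3,:3];t=W[:3,3]
    d=R.T@np.array([(uv[0]-cx)/f,-(uv[1]-cy)/f,-1]); return -R.T@t,d/np.linalg.norm(d)
def onz(p,uv,z):
    o,d=ray(p,uv); return o+d*(z-o[2])/d[2]
def proj(p,X):
    f,cx,cy=K(p); W=np.array(p["world_to_cam"]); c=W[:3,:3]@np.array(X,float)+W[:3,3]
    return np.array([cx+f*c[0]/-c[2],cy-f*c[1]/-c[2]])
def tri(rs):
    A=np.zeros((3,3));b=np.zeros(3)
    for o,d in rs:
        M=np.eye(3)-np.outer(d,d);A+=M;b+=M@o
    return np.linalg.solve(A,b)
E
python3 - <<'E'
from h import *
P={n:bot.get_image(n) for n in["scene","side"]}
Z=dict(pocket=10,pivot=65,handle=90,puck_mid=11,spacer_mid=6,disc_mid=4,puck=0,spacer=0,disc=0,meter=0,junction=0,dish=0)
for k,z in Z.items():
    for n,p in P.items():
        for r in bot.spot_point(p,k)[:4]:
            print(k,n,np.round(r["point"],1),round(r["confidence"],2),np.round(onz(p,r["point"],z)[:2],1))
for n in P:
    f=P[n]["frame"][:,:,::-1]
    if n=="scene": c=f[150:350,230:430]; 
    else: c=f[190:460,130:400]
    cv2.imwrite(f"pics/{n}0c.png",cv2.resize(c,(600,600),interpolation=cv2.INTER_CUBIC))
E
```

```text
pocket scene [335.4 286.9] 0.81 [617.3 -53.6]
pocket side [308.9 245.9] 0.76 [625.1 -68. ]
pocket side [303.4 364.9] 0.37 [444.1 163.4]
pivot scene [306.2 291. ] 0.72 [ 613.3 -134.8]
pivot scene [200.9 417.8] 0.53 [ 652.4 -404.5]
pivot side [338.4 208.9] 0.88 [ 610.  -147.4]
handle side [386.4 228.7] 0.71 [ 477.6 -116.6]
puck_mid scene [348.4 227.4] 0.95 [530.1 107.6]
puck_mid scene [329.2 209.3] 0.86 [455.1 133. ]
puck_mid scene [303.5 219.2] 0.66 [432.2  66.5]
puck_mid side [344.4 328.2] 0.7 [437.5  67.1]
puck_mid side [289.2 314.8] 0.67 [529.  100.3]
puck_mid side [306.6 357.4] 0.62 [448.7 150.3]
puck_mid side [231.5 432. ] 0.38 [449.4 304. ]
spacer_mid scene [406.  213.4] 0.71 [601.3 239. ]
spacer_mid side [200.2 347.6] 0.83 [597.1 236.5]
disc_mid scene [372.3 182.8] 0.65 [466.6 298. ]
disc_mid scene [407.5 189.2] 0.5 [551.7 329.7]
disc_mid side [169.4 412.3] 0.97 [542.9 335.3]
disc_mid side [231.9 428.1] 0.9 [456.8 297.7]
puck scene [334.7 208.8] 0.85 [455.4 154.3]
puck scene [301.2 224.8] 0.74 [432.3  57.7]
puck scene [348.1 231.6] 0.67 [530.9 106.1]
puck side [301.8 363.3] 0.85 [453.2 157. ]
puck side [289.6 318.9] 0.69 [529.5  99.6]
puck side [351.6 329.6] 0.68 [431.8  54.1]
puck side [463.3 218.2] 0.6 [ 422.9 -368.6]
spacer scene [405.  215.7] 0.75 [600.7 237. ]
spacer side [202.9 353. ] 0.97 [589.9 238.3]
disc scene [373.7 181.5] 0.69 [462.9 310.3]
disc scene [404.  188.7] 0.58 [541.1 331.4]
disc side [168.1 409.6] 0.97 [550.6 332.9]
disc side [233.  430.9] 0.92 [454.8 298.3]
meter scene [199.6 416.1] 0.76 [ 613.8 -389.9]
meter side [398.6 189.7] 0.81 [ 602.4 -389.2]
junction scene [138.9 347.1] 0.74 [ 432.1 -375.5]
junction side [461.9 214.5] 0.88 [ 431.7 -380.7]
dish scene [215.6 287.6] 0.75 [ 428.7 -197.2]
dish side [423.9 254.8] 0.95 [ 430.7 -197. ]
dish side [202.1 352.1] 0.45 [592.3 237.9]
```

View pics/side0c.png

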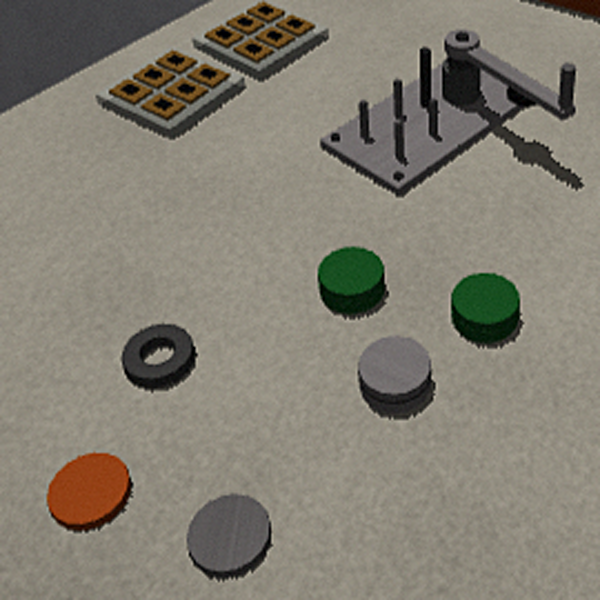

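View pics/scene0c.png

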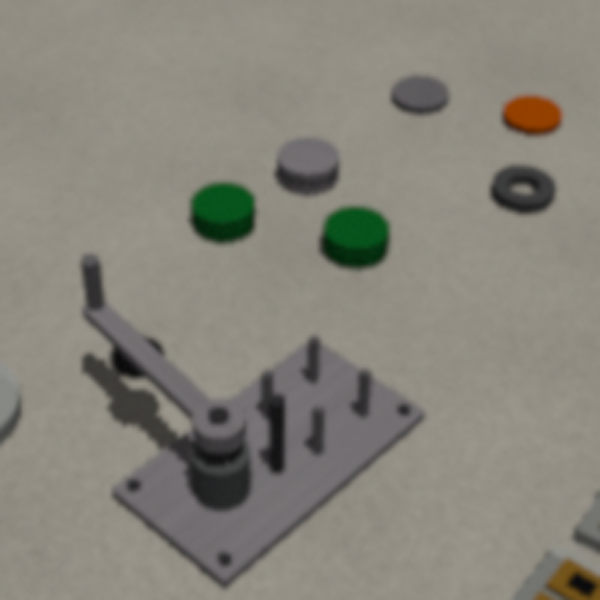

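```bash
cat > fit.py <<'E'
from h import *
from scipy.optimize import minimize
def cylpts(x,y,r,z0,z1):
    a=np.linspace(0,2*np.pi,60,endpoint=False)
    return [(x+r*np.cos(t),y+r*np.sin(t),z) for t in a for z in(z0,z1)]
def sil(p,pts,S=4):
    q=np.array([proj(p,X) for X in pts]); h=cv2.convexHull(((q+0.5)*S).astype(np.float32)).astype(np.int32)
    return q,h
E
python3 - <<'E'
from fit import *
P={n:bot.get_image(n) for n in["scene","side"]}
G=dict(puck=((453,154),25,22),spacer=((597,237),25,12),disc=((458,300),25,8))
for k,(g,r,h) in G.items():
    for n,p in P.items():
        best=None
        uv0=proj(p,(g[0],g[1],h/2))
        for m in bot.cut_out(p,k)+bot.cut_out(p,{'disc':'puck','puck':'disc','spacer':'disc'}[k]):
            if np.linalg.norm(np.array(m["point"])-uv0)<10: best=m;break
        if best is None: print(k,n,"none");continue
        M=best["mask"]; ys,xs=np.nonzero(M); c=np.array([xs.mean(),ys.mean()])
        # match centroid & bbox
        def model(xy):
            q,_=sil(p,cylpts(xy[0],xy[1],r,0,h)); hull=cv2.convexHull(q.astype(np.float32)); m=cv2.moments(hull); return np.array([m['m10']/m['m00'],m['m01']/m['m00']]),m['m00']
        from scipy.optimize import fsolve
        s=fsolve(lambda v:model(v)[0]-c,g)
        print(k,n,np.round(s,1),"area",M.sum(),round(model(s)[1]))
E
```

```text
puck scene [450.1 149.6] area 337 361
puck side [446.6 150.6] area 934 980
spacer scene [596.5 237. ] area 247 307
spacer side [593.2 238.4] area 650 796
disc scene [457.  297.2] area 208 216
disc side [453.6 299.1] area 1074 1160
```

Run:
```python
from fit import *
from scipy.optimize import least_squares
P={n:bot.get_image(n) for n in["scene","side"]}
loc={'A':(50,52),'B':(50,-132),'C':(-50,-132),'D':(-50,52)}
obs={'scene':{'A':(371.7,287.7),'B':(305,344.3),'C':(268.3,314.3),'D':(334.3,262.3)},'side':{'A':(274.5,254.0),'D':(309,274.5)}}
def w(v,l): 
    c,s=np.cos(v[2]),np.sin(v[2]); return (v[0]+c*l[0]-s*l[1],v[1]+s*l[0]+c*l[1],10)
for use in (['scene'],['side'],['scene','side']):
    f=lambda v:np.concatenate([proj(P[n],w(v,loc[k]))-uv for n in use for k,uv in obs[n].items()])
    r=least_squares(f,[620,-60,0.]); print(use,np.round(r.x[:2],1),np.degrees(r.x[2]),np.round(r.fun,1))
```

```text
['scene'] [620.1 -57.5] -4.342225364146945 [ 0.6 -0.3  0.7  0.5 -1.2 -0.8 -0.2  0.4]
['side'] [612.  -55.1] -4.650385801034317 [-0.6 -1.   0.6  0.9]
['scene', 'side'] [617.7 -57. ] -3.565995158041543 [-0.3 -1.4  0.8 -0.  -1.5 -0.8 -1.4 -0.2 -2.1 -2.2 -0.4 -0.9]
```

```bash
cat >> h.py <<'E'
def to(x,y,z,yaw=None):
    s=bot.read_state(); R=np.array(s["orientation"]); p=np.array(s["ee_pos"])
    cur=np.degrees(np.arctan2(R[1,0],R[0,0]))
    print("t %.2f"%s["clock"],"pos",np.round(p,1),"yaw %.2f"%cur,"open %.1f"%s["opening"],"F",np.round(s["wrist_force"],1))
    print("tool shift",np.round(R.T@(np.array([x,y,z])-p),1), "tilt-z",np.round(R[:,2],4))
    if yaw is not None:
        from scipy.spatial.transform import Rotation as Q
        c,s_=np.cos(np.radians(yaw)),np.sin(np.radians(yaw))
        T=np.array([[c,s_,0],[s_,-c,0],[0,0,-1]])
        print("turn units",np.round(Q.from_matrix(R.T@T).as_rotvec(degrees=True)/5,2))
        print("shift after turn",np.round(T.T@(np.array([x,y,z])-p),1))
E
python3 -m creep '[[[0,0,1.4],[0,0,0],70],[[0,0,1.4],[0,0,0],70],[[0,0,1.4],[0,0,0],70],[[0,0,1.4],[0,0,0],70],[[0,0,1.4],[0,0,0],70],[[0,0,1.4],[0,0,0],70],[[0,0,1.4],[0,0,0],70],[[0,0,1.4],[0,0,0],70]]'
python3 -c "
from h import *
to(448.5,150,200,-4)"
```

```text
clock: 2.92
ee_pos: [258.8, 596.2, 218.8]
orientation: [[0.987, 0.158, -0.002], [0.158, -0.987, 0.001], [-0.001, -0.001, -1.0]]
wrist_force: [-0.2, 0.4, -0.4]
opening: 70.0
t 2.92 pos [258.8 596.2 218.8] yaw 9.09 open 70.0 F [-0.2  0.4 -0.4]
tool shift [116.8 470.6  18.1] tilt-z [-1.6e-03  9.0e-04 -1.0e+00]
turn units [-0.01  0.02  2.62]
shift after turn [220.3 431.9  18.8]
```

```bash
python3 -m creep '[[[0,0,1.3],[0,0,0],70],[[0,0,1.3],[0,0,0],70],[[0,0,0],[18,36,0],70],[[0,0,0],[18,36,0],70],[[0,0,0],[18,36,0],70],[[0,0,0],[18,36,0],70],[[0,0,0],[18,36,0],70],[[0,0,0],[18,36,0],70]]'
python3 -c "
from h import *
to(448.5,150,200,-4)"
```

```text
clock: 3.58
ee_pos: [343.8, 377.3, 214.7]
orientation: [[0.998, -0.059, -0.005], [-0.059, -0.998, 0.009], [-0.005, -0.009, -1.0]]
wrist_force: [0.7, 0.9, -0.9]
opening: 70.1
t 3.58 pos [343.8 377.3 214.7] yaw -3.39 open 70.1 F [ 0.7  0.9 -0.9]
tool shift [118.  220.9  12.2] tilt-z [-0.0046  0.0088 -1.    ]
turn units [-0.1   0.06  0.12]
shift after turn [120.3 219.5  14.7]
```

```bash
python3 -m creep '[[[0,0,0],[18,36,3],70],[[0,0,0],[18,36,3],70],[[0,0,0],[18,36,3],70],[[0,0,0],[18,36,3],70],[[0,0,0],[18,36,3],70]]'
python3 -c "
from h import *
to(448.5,150,200,-4)
p=bot.get_image('wrist'); cv2.imwrite('pics/w1.png',p['frame'][:,:,::-1]); print(proj(p,(448.5,150,22)))
W=p['world_to_cam']; print(-W[:3,:3].T@W[:3,3],W[2,:3])
"
```

```text
clock: 4.0
ee_pos: [425.6, 186.1, 199.6]
orientation: [[0.998, -0.055, 0.001], [-0.055, -0.998, 0.014], [-0.0, -0.014, -1.0]]
wrist_force: [1.6, 1.1, 0.2]
opening: 70.1
t 4.00 pos [425.6 186.1 199.6] yaw -3.17 open 70.1 F [1.6 1.1 0.2]
tool shift [24.9 34.8 -0.9] tilt-z [ 7.000e-04  1.420e-02 -9.999e-01]
turn units [-0.16  0.    0.17]
shift after turn [25.4 34.4 -0.4]
[344.93192589 254.02685038]
[430.03135138 260.10758082 367.34655451] [0.01409808 0.26208832 0.96494091]
```

View pics/w1.png

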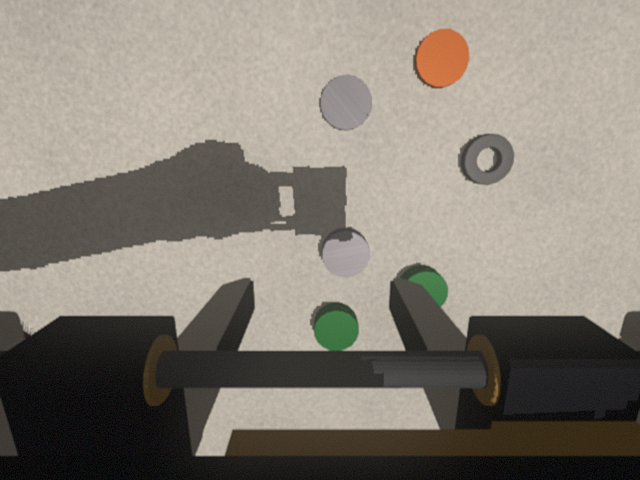

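The wrist view shows the aluminium puck (345,253), grey disc (346,102), ring (487,159), orange disc (441,58) and green pucks (336,327) and (427,288). The predicted puck position (345,254) matches.

```bash
cat >> fit.py <<'E'
from scipy.optimize import fsolve
def cfit(p,M,g,r,z0,z1):
    ys,xs=np.nonzero(M); c=np.array([xs.mean(),ys.mean()])
    def model(xy):
        q,_=sil(p,cylpts(xy[0],xy[1],r,z0,z1)); m=cv2.moments(cv2.convexHull(q.astype(np.float32))); return np.array([m['m10']/m['m00'],m['m01']/m['m00']]),m['m00']
    s=fsolve(lambda v:model(v)[0]-c,g); return s,M.sum(),model(s)[1]
E
python3 - <<'E'
from fit import *
p=bot.get_image('wrist')
G=dict(puck=((448,150),25,22),spacer=((595,237),25,12),disc=((455,298),25,8))
for k,(g,r,h) in G.items():
    uv0=proj(p,(g[0],g[1],h/2))
    for kk in ('puck','spacer','disc'):
        for m in bot.cut_out(p,kk):
            if np.linalg.norm(np.array(m["point"])-uv0)<18:
                s,a,b=cfit(p,m["mask"],g,r,0,h); print(k,kk,np.round(s,1),a,round(b))
to(448.5,150,60,-4)
cv2.imwrite('pics/w1c.png',cv2.resize(p['frame'][210:300,300:400,::-1],(600,540),interpolation=cv2.INTER_CUBIC))
E
```

```text
puck puck [449.4 148.8] 1874 1967
spacer spacer [595.9 236.8] 1928 2323
disc disc [456.  297.6] 2276 2359
t 4.55 pos [424.5 189.  199.2] yaw -3.06 open 69.8 F [-0.4  0.4  0.3]
tool shift [ 26.2  39.5 138.7] tilt-z [-6.000e-04  1.360e-02 -9.999e-01]
turn units [-0.16  0.02  0.19]
shift after turn [ 26.6  37.2 139.2]
```

View pics/w1c.png

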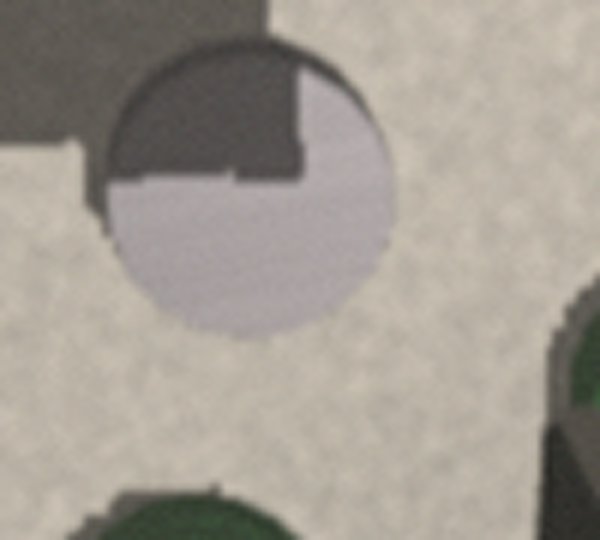

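Crop confirms the aluminium puck, partly in the gripper's shadow.

```bash
python3 -m creep '[[[-0.16,0,0.19],[13,19,30],70],[[0,0,0],[13,19,30],70],[[0,0,0],[0,0,30],70],[[0,0,0],[0,0,20],70],[[0,0,0],[0,0,0],70]]'
python3 -c "
from h import *
to(449.2,149.2,4,-4)"
```

```text
clock: 4.97
ee_pos: [452.4, 155.3, 87.5]
orientation: [[0.998, -0.059, 0.009], [-0.059, -0.998, 0.005], [0.008, -0.005, -1.0]]
wrist_force: [-0.2, 0.1, 0.5]
opening: 70.1
t 4.97 pos [452.4 155.3  87.5] yaw -3.38 open 70.1 F [-0.2  0.1  0.5]
tool shift [-3.6  6.7 83.4] tilt-z [ 0.0087  0.0048 -1.    ]
turn units [-0.06 -0.1   0.12]
shift after turn [-2.8  6.3 83.5]
```

```bash
python3 -m creep '[[[-0.06,-0.1,0.12],[-3,6.3,20],70],[[0,0,0],[0,0,20],70],[[0,0,0],[0,0,15],70],[[0,0,0],[0,0,0],70],[[0,0,0],[0,0,0],70]]'
python3 -c "
from h import *
to(449.2,149.2,4,-4)
p=bot.get_image('wrist'); cv2.imwrite('pics/w2.png',p['frame'][:,:,::-1])"
```

```text
clock: 5.38
ee_pos: [451.4, 153.5, 33.5]
orientation: [[0.998, -0.064, 0.003], [-0.064, -0.998, 0.003], [0.003, -0.003, -1.0]]
wrist_force: [0.5, 0.0, 0.7]
opening: 69.9
t 5.38 pos [451.4 153.5  33.5] yaw -3.65 open 69.9 F [0.5 0.  0.7]
tool shift [-2.   4.5 29.5] tilt-z [ 0.0034  0.003  -1.    ]
turn units [-0.04 -0.04  0.07]
shift after turn [-1.9  4.4 29.5]
```

View pics/w2.png

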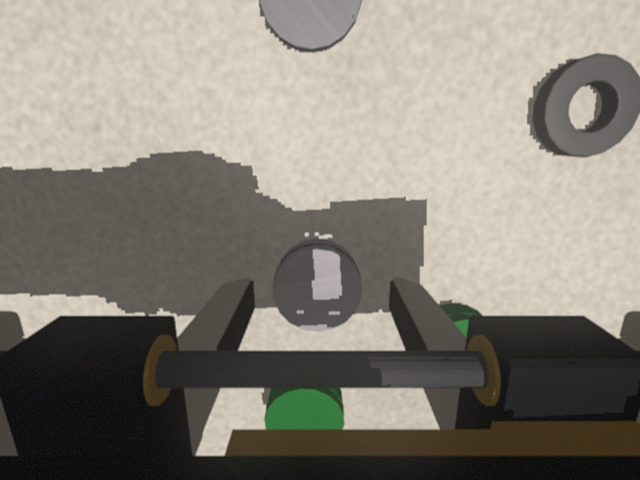

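The puck at (317,285) sits between the finger tips (about 250 and 392), slightly left. Continuing down.

```bash
python3 -m creep '[[[-0.04,-0.04,0.07],[-2,5,12],70],[[0,0,0],[0,0,12],70],[[0,0,0],[0,0,6],70],[[0,0,0],[0,0,0],70]]'
python3 -c "
from fit import *
to(449.2,149.2,4,-4)
p=bot.get_image('wrist')
for m in bot.cut_out(p,'puck'): print(m['point'],[np.round(v,1) for v in cfit(p,m['mask'],(449,149),25,0,22)])
"
```

```text
clock: 5.77
ee_pos: [453.5, 151.9, 8.6]
orientation: [[0.998, -0.066, 0.011], [-0.066, -0.998, 0.005], [0.011, -0.005, -1.0]]
wrist_force: [1.1, 0.1, -0.2]
opening: 69.9
t 5.77 pos [453.5 151.9   8.6] yaw -3.81 open 69.9 F [ 1.1  0.1 -0.2]
tool shift [-4.2  3.   4.6] tilt-z [ 0.0112  0.0046 -0.9999]
turn units [-0.06 -0.12  0.04]
shift after turn [-4.1  3.   4.6]
[300.2, 417.5] [array([437.3,  80.9]), np.int64(2534), np.float64(7654.3)]
[310.7, 303.6] [array([449.2, 149.6]), np.int64(8289), np.float64(8739.3)]
```

```bash
python3 -m creep '[[[-0.06,-0.12,0.04],[-4,3,3],70],[[0,0,0],[0,0,2],70],[[0,0,0],[0,0,0],70]]'
python3 -c "
from fit import *
to(449.2,149.4,4,-4)"
```

```text
clock: 6.12
ee_pos: [450.6, 149.7, 5.7]
orientation: [[0.998, -0.07, 0.004], [-0.07, -0.998, 0.001], [0.004, -0.002, -1.0]]
wrist_force: [-0.5, 0.1, 0.6]
opening: 69.8
t 6.12 pos [450.6 149.7   5.7] yaw -4.00 open 69.8 F [-0.5  0.1  0.6]
tool shift [-1.4  0.4  1.7] tilt-z [ 0.004   0.0013 -1.    ]
turn units [-0.02 -0.04  0.  ]
shift after turn [-1.4  0.4  1.7]
```

```bash
python3 -m creep '[[[0,0,0],[-1.5,0.5,1],70],[[0,0,0],[0,0,0],42],[[0,0,0],[0,0,0],42],[[0,0,0],[0,0,0],42],[[0,0,0],[0,0,0],42],[[0,0,0],[0,0,0],42],[[0,0,0],[0,0,0],42]]'
python3 -c "
from fit import *
to(449.2,149.4,4,-4)"
```

```text
clock: 6.7
ee_pos: [449.1, 149.3, 5.0]
orientation: [[0.998, -0.07, 0.004], [-0.07, -0.998, 0.002], [0.004, -0.002, -1.0]]
wrist_force: [0.5, 0.5, 0.8]
opening: 49.6
t 6.70 pos [449.1 149.3   5. ] yaw -4.00 open 49.6 F [0.5 0.5 0.8]
tool shift [ 0.1 -0.1  1. ] tilt-z [ 0.0044  0.0015 -1.    ]
turn units [-0.02 -0.05  0.  ]
shift after turn [ 0.1 -0.1  1. ]
```

```bash
python3 -m creep '[[[0,0,0],[0,0,-30],42],[[0,0,0],[0,0,-40],42],[[0,0,0],[0,0,-40],42],[[0,0,0],[0,0,-35],42],[[0,0,0],[0,0,0],42]]'
python3 -c "
from fit import *
to(617,-20,160,-4)"
```

```text
clock: 7.12
ee_pos: [446.7, 148.0, 152.4]
orientation: [[0.997, -0.071, -0.006], [-0.071, -0.997, -0.003], [-0.006, 0.003, -1.0]]
wrist_force: [-0.2, 0.3, -0.4]
opening: 49.2
t 7.12 pos [446.7 148.  152.4] yaw -4.08 open 49.2 F [-0.2  0.3 -0.4]
tool shift [181.8 155.4  -8.1] tilt-z [-0.0058 -0.0025 -1.    ]
turn units [ 0.03  0.06 -0.02]
shift after turn [181.6 155.7  -7.6]
```

```bash
python3 -m creep '[[[0,0,0],[30,26,-2],42],[[0,0,0],[30,26,-2],42],[[0,0,0],[30,26,-2],42],[[0,0,0],[30,26,-2],42],[[0,0,0],[30,26,0],42],[[0,0,0],[30,26,0],42],[[0,0,0],[0,0,0],42],[[0,0,0],[0,0,0],42]]'
python3 -c "
from fit import *
to(617,-20,160,-4)
p=bot.get_image('wrist'); cv2.imwrite('pics/w3.png',p['frame'][:,:,::-1])
np.savez('w3.npz',**p)
for l in [(617,-57,10),(612,-142,77),(480,-117,110)]: print(proj(p,l))
"
```

```text
clock: 7.78
ee_pos: [618.0, -20.9, 154.0]
orientation: [[0.998, -0.057, -0.012], [-0.057, -0.998, 0.001], [-0.012, -0.0, -1.0]]
wrist_force: [-0.6, 0.9, -1.5]
opening: 49.6
t 7.78 pos [618.  -20.9 154. ] yaw -3.27 open 49.6 F [-0.6  0.9 -1.5]
tool shift [-1.1 -0.8 -5.9] tilt-z [-0.0124  0.0011 -0.9999]
turn units [-0.    0.14  0.15]
shift after turn [-1.  -0.8 -6. ]
[323.94256884 263.94869753]
[323.2161485  388.73194342]
[139.49983271 398.16229215]
```

View pics/w3.png

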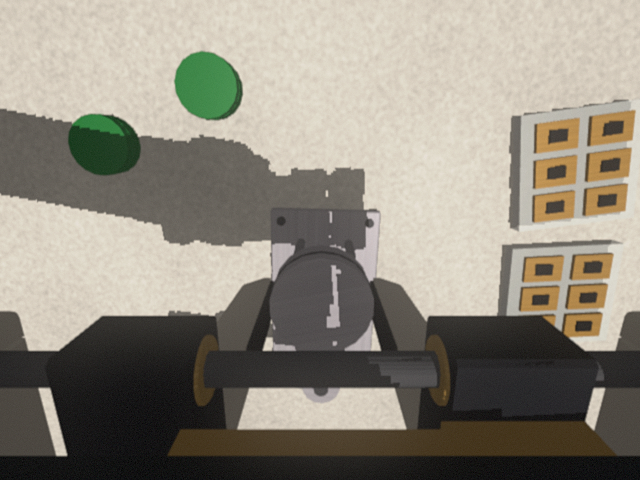

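The view shows the jig plate's far corners (272,209) and (380,210), but the held puck covers the posts. Backing off in +y for a clearer view.

```bash
python3 -m creep '[[[0,0.14,0.15],[0,-35,-15],42],[[0,0,0],[0,-35,-15],42],[[0,0,0],[0,-30,0],42],[[0,0,0],[0,0,0],42],[[0,0,0],[0,0,0],42],[[0,0,0],[0,0,0],42]]'
python3 -c "
from fit import *
to(617,-57,160,-4)
p=bot.get_image('wrist'); cv2.imwrite('pics/w4.png',p['frame'][:,:,::-1])
np.savez('w4.npz',**p)
cv2.imwrite('pics/w4c.png',cv2.resize(p['frame'][160:400,160:460,::-1],(800,640)[0:2],interpolation=cv2.INTER_CUBIC)[:600])
"
```

```text
clock: 8.33
ee_pos: [617.6, 84.6, 179.5]
orientation: [[0.997, -0.07, -0.012], [-0.07, -0.998, -0.0], [-0.012, 0.001, -1.0]]
wrist_force: [-0.6, 0.2, -1.0]
opening: 49.4
t 8.33 pos [617.6  84.6 179.5] yaw -4.02 open 49.4 F [-0.6  0.2 -1. ]
tool shift [  9.6 141.3  19.5] tilt-z [-0.012  -0.     -0.9999]
turn units [ 0.01  0.14 -0.  ]
shift after turn [  9.3 141.3  19.5]
```

View pics/w4.png

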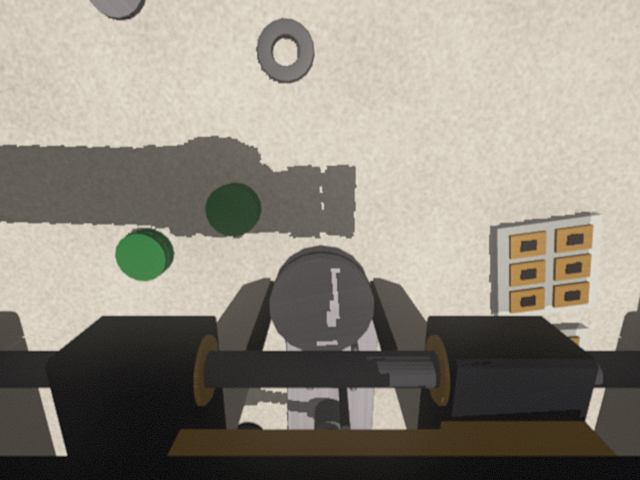

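Wrong way: in this image "up" is +y, so the jig comes into view from the -y side. Going there at a height above the 110 mm handle.

```bash
python3 -m creep '[[[0,0.14,0],[2,38,-2],42],[[0,0,0],[2,38,0],42],[[0,0,0],[2,38,0],42],[[0,0,0],[2,38,0],42],[[0,0,0],[2,38,0],42],[[0,0,0],[2,38,0],42],[[0,0,0],[0,0,0],42],[[0,0,0],[0,0,0],42]]'
python3 -c "
from fit import *
to(617,-57,160,-4)
p=bot.get_image('wrist'); cv2.imwrite('pics/w5.png',p['frame'][:,:,::-1])
np.savez('w5.npz',**p)
cv2.imwrite('pics/w5c.png',cv2.resize(p['frame'][150:350,200:450,::-1],(750,600),interpolation=cv2.INTER_CUBIC))
"
```

```text
clock: 9.05
ee_pos: [606.7, -159.7, 177.3]
orientation: [[0.997, -0.076, -0.008], [-0.076, -0.997, -0.004], [-0.008, 0.005, -1.0]]
wrist_force: [-0.1, 1.7, -1.1]
opening: 49.4
t 9.05 pos [ 606.7 -159.7  177.3] yaw -4.34 open 49.4 F [-0.1  1.7 -1.1]
tool shift [   2.7 -103.3   16.7] tilt-z [-0.0085 -0.0045 -1.    ]
turn units [ 0.06  0.09 -0.07]
shift after turn [   3.1 -103.2   17.3]
```

View pics/w5.png

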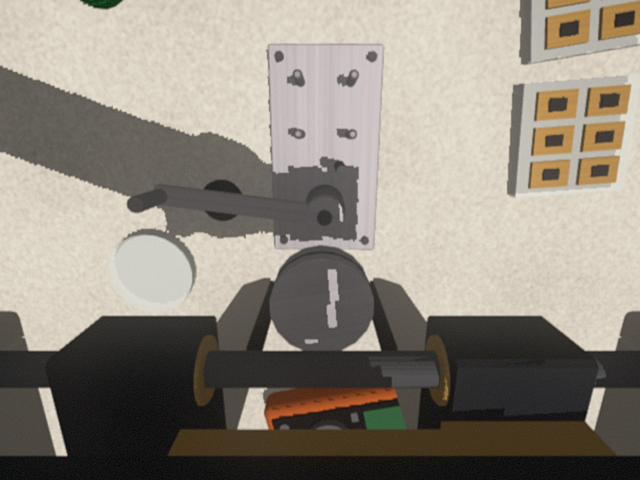

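View pics/w5c.png

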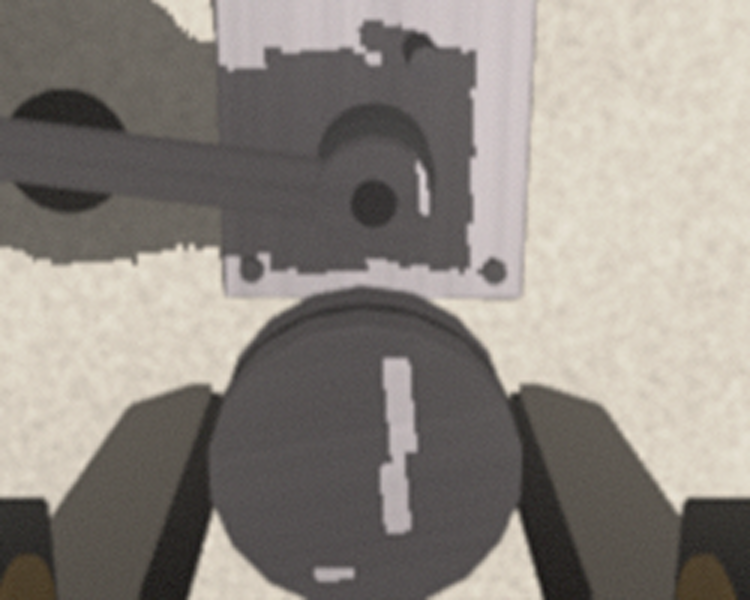

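Now the whole plate is visible: corners about (268,45), (383,44), (275,248), (373,248); posts about (297,78), (348,78), (297,133), (346,133); handle top about (136,204). Zooming on the posts.

```bash
python3 -c "
from fit import *
p=np.load('w5.npz'); f=p['frame'][:,:,::-1]
cv2.imwrite('pics/w5d.png',cv2.resize(f[35:185,255:395],(560,600),interpolation=cv2.INTER_CUBIC))
cv2.imwrite('pics/w5e.png',cv2.resize(f[175:255,260:390],(780,480),interpolation=cv2.INTER_CUBIC))
"
```

```text
(no output)
```

View pics/w5d.png

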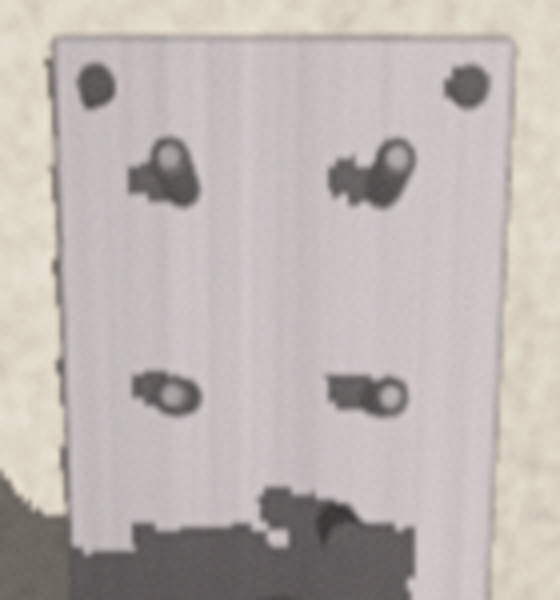

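View pics/w5e.png

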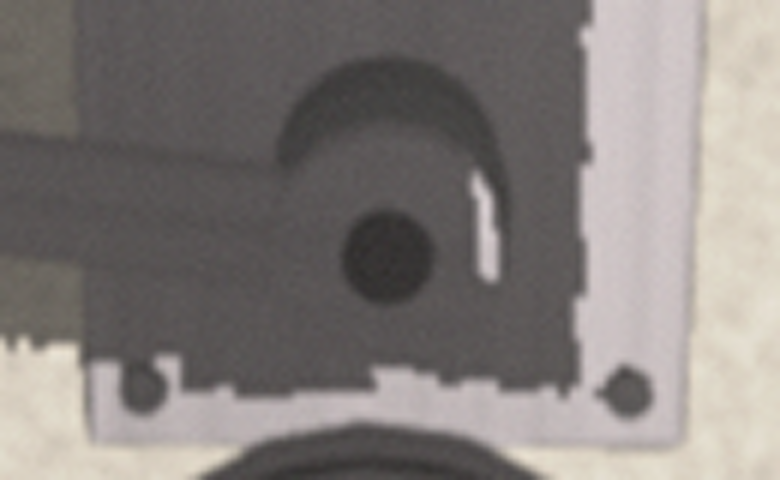

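```bash
cat > jig.py <<'E'
from fit import *
from scipy.optimize import least_squares
def w(v,l):
    c,s=np.cos(v[2]),np.sin(v[2]); return (v[0]+c*l[0]-s*l[1],v[1]+s*l[0]+c*l[1],l[2])
E
python3 - <<'E'
from jig import *
p=dict(np.load('w5.npz'))
o=lambda u,v:(255+(u+.5)/4-.5,35+(v+.5)/4-.5)
q=lambda u,v:(260+(u+.5)/6-.5,175+(v+.5)/6-.5)
obs=[((-22,22,50),o(170,157)),((22,22,50),o(398,157)),((-22,-22,50),o(174,396)),((22,-22,50),o(390,397)),
((-50,52,10),o(54,38)),((50,52,10),o(513,38)),((-50,-132,10),q(90,442)),((50,-132,10),q(684,446)),((0,-85,77),q(388,257))]
for S in (range(9),range(4),range(4,8)):
    f=lambda v:np.concatenate([proj(p,w(v,obs[i][0]))-obs[i][1] for i in S])
    r=least_squares(f,[617,-57,-.07]); print(np.round(r.x[:2],2),np.degrees(r.x[2]),np.round(r.fun,1))
# posts with free camera shift in image-plane
m=bot.cut_out
E
python3 - <<'E'
from jig import *
p=bot.get_image('wrist')
for m in bot.cut_out(p,'puck'):
    print(m['point'],m['confidence'],m['mask'].sum())
to(617,-57,60,-4)
print([np.round(proj(p,w((606.7,-159.7,np.radians(-4.3)),(25*np.cos(t),25*np.sin(t),195))),1) for t in np.radians([0,90,180,270])])
E
```

```text
[616.91 -57.8 ] -4.626085048346207 [-0.3 -0.1 -0.   0.1 -0.5  0.   0.3  0.  -1.1 -0.6  1.3 -0.2 -0.4  0.4
  0.5  0.4  0.2  0.4]
[617.01 -57.8 ] -4.596913742321082 [-0.2 -0.1  0.1  0.1 -0.3  0.   0.4 -0. ]
[616.81 -57.91] -4.589086606077611 [-1.2 -0.4  1.1 -0.1 -0.4  0.5  0.4  0.5]
[319.7, 300.6] 0.86 8845
[101.8, 4.1] 0.63 132
t 9.20 pos [ 607.4 -157.   177.4] yaw -4.08 open 49.7 F [ 0.  -0.2 -0.8]
tool shift [   3.4 -101.   117. ] tilt-z [-0.0081 -0.0041 -1.    ]
turn units [ 0.05  0.09 -0.02]
shift after turn [   2.6 -100.4  117.4]
[array([375. , 304.6]), array([321.5, 254. ]), array([268.4, 304.5]), array([321.8, 350.8])]
```

Run:
```python
from jig import *
p=bot.get_image('wrist'); s=bot.read_state(); t=s['ee_pos']; R=np.array(s['orientation'])
m=max(bot.cut_out(p,'puck'),key=lambda m:m['mask'].sum())
M=m['mask']; ys,xs=np.nonzero(M); print(xs.min(),xs.max(),ys.min(),ys.max())
print(t, cfit(p,M,t[:2],25,t[2]-5,t[2]+17))
W=np.array(p['world_to_cam']); cam=-W[:3,:3].T@W[:3,3]; print(np.round(R.T@(cam-t),1), np.round(R.T@W[:3,:3].T,3))
cv2.imwrite('pics/w6.png',cv2.resize(p['frame'][235:365,250:395,::-1],(580,520),interpolation=cv2.INTER_CUBIC))
p0=dict(np.load('w5.npz')); 
# shift of posts between pictures
g0=p0['frame'][60:150,280:370].mean(2).astype(np.float32); g1=p['frame'][60:150,280:370].mean(2).astype(np.float32)
print(cv2.phaseCorrelate(g0,g1)); print(proj(p0,(617,-57.8,50)),proj(p,(617,-57.8,50)))
```

```text
269 373 246 350
[ 608.00062665 -155.21302843  177.42823897] (array([ 607.90553057, -156.75143217]), np.int64(8843), 9152.174951839028)
[ 1.000e-01 -7.490e+01 -1.666e+02] [[ 1.     0.003  0.   ]
 [ 0.003 -0.961 -0.277]
 [-0.     0.277 -0.961]]
((-0.12225857348117586, 3.3204794356594576), 0.8943103013215241)
[325.34135242 104.49244658] [325.17327263 108.38700575]
```

View pics/w6.png

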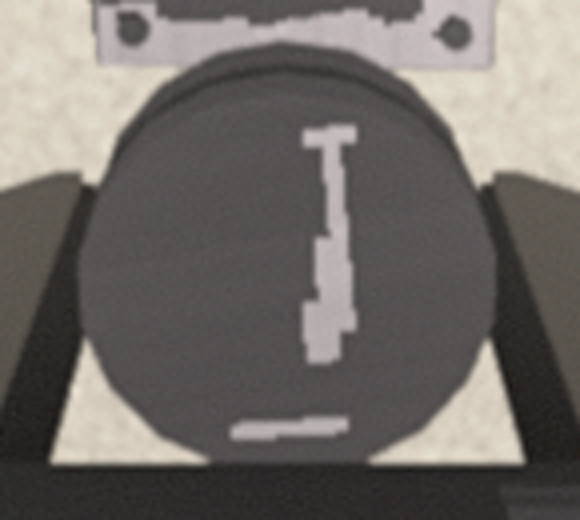

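Run:
```python
from jig import *
p=bot.get_image('wrist'); s=bot.read_state(); t=s['ee_pos']; R=np.array(s['orientation'])
M=max(bot.cut_out(p,'puck'),key=lambda m:m['mask'].sum())['mask']; ys,xs=np.nonzero(M); print(t,xs.min(),xs.max(),ys.min(),ys.max())
for dz in (4,5,6):
  for dy in (0,-1,-2):
    a=np.linspace(0,6.283,200)
    q=np.array([proj(p,t+R@np.array([25*np.cos(k),-dy+25*np.sin(k),z])) for k in a for z in (dz,dz-22)])
    Rm=(xs.max()-xs.min())
    print(dz,dy,np.round([q[:,0].min(),q[:,0].max(),q[:,1].min(),q[:,1].max()],1))
```

```text
[ 608.5106126  -153.99251003  177.48149219] 269 373 245 350
4 0 [267.5 374.2 244.2 355.1]
4 -1 [267.6 374.1 246.  356.9]
4 -2 [267.7 374.1 247.9 358.7]
5 0 [267.8 373.9 243.6 353.9]
5 -1 [267.9 373.8 245.5 355.7]
5 -2 [268.  373.8 247.3 357.4]
6 0 [268.1 373.6 243.  352.7]
6 -1 [268.2 373.5 244.9 354.5]
6 -2 [268.3 373.5 246.8 356.2]
```

```bash
for i in 1 2 3; do python3 -m creep '[[[0,0,0],[0,0,0],42],[[0,0,0],[0,0,0],42]]' | head -3; done;  python3 - <<'E'
from jig import *
for i in range(3):
    bot.get_image('side'); s=bot.read_state(); print(s['clock'],np.round(s['ee_pos'],2),np.round(s['joint_vel'],2))
E
```

```text
clock: 9.57
ee_pos: [609.1, -151.5, 177.4]
orientation: [[0.998, -0.062, -0.007], [-0.062, -0.998, -0.002], [-0.007, 0.002, -1.0]]
clock: 9.73
ee_pos: [609.5, -149.7, 177.4]
orientation: [[0.998, -0.06, -0.007], [-0.06, -0.998, -0.001], [-0.007, 0.002, -1.0]]
clock: 9.9
ee_pos: [609.7, -149.1, 177.4]
orientation: [[0.998, -0.059, -0.007], [-0.059, -0.998, -0.001], [-0.007, 0.002, -1.0]]
9.95 [ 609.69 -149.1   177.42] [ 0.22 -0.15  0.04 -0.03  0.02 -0.04  0.05]
10.0 [ 609.65 -149.27  177.44] [ 0.16 -0.05  0.12  0.06  0.03  0.   -0.07]
10.05 [ 609.59 -149.39  177.42] [ 0.12 -0.09  0.08 -0.05 -0.05  0.09  0.  ]
```

Run:
```python
from jig import *
p=bot.get_image('wrist'); v=(617,-57.8,np.radians(-4.6))
c=[proj(p,w(v,l)) for l in [(0,0,50)]][0]; x0,y0=int(c[0])-70,max(0,int(c[1])-70)
f=cv2.resize(p['frame'][y0:y0+140,x0:x0+140,::-1],(560,560),interpolation=cv2.INTER_CUBIC)
for l in [(22,22,50),(-22,22,50),(22,-22,50),(-22,-22,50),(-50,52,10),(50,52,10)]:
    q=(proj(p,w(v,l))-(x0,y0)+.5)*4-.5; cv2.drawMarker(f,tuple(int(round(a)) for a in q),(0,0,255),0,16,1)
cv2.imwrite('pics/w7.png',f); to(617,-57.8,120,-4.6)
```

```text
t 10.10 pos [ 609.6 -149.5  177.5] yaw -3.40 open 49.5 F [ 0.   0.6 -0.4]
tool shift [  2.4 -92.   57.3] tilt-z [-0.007  -0.0014 -1.    ]
turn units [0.02 0.08 0.24]
shift after turn [  0.  -92.   57.5]
```

View pics/w7.png

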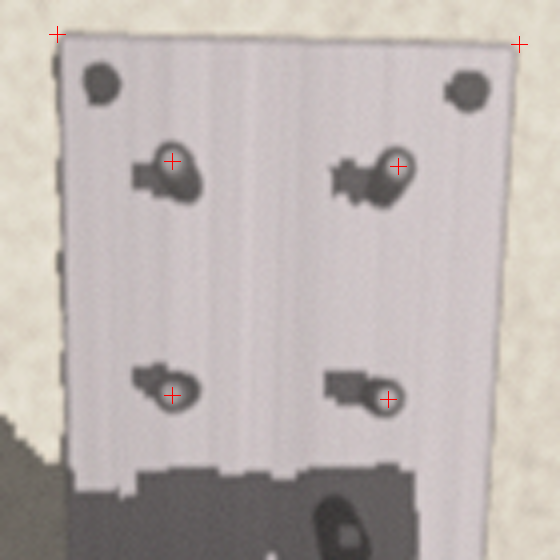

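The predicted post tops coincide with the image to about 0.5 mm. Moving over the pocket.

```bash
python3 -m creep '[[[0,0.08,0.24],[0,-30,0],42],[[0,0,0],[0,-30,10],42],[[0,0,0],[0,-22,20],42],[[0,0,0],[0,-8,20],42],[[0,0,0],[0,0,0],42],[[0,0,0],[0,0,0],42],[[0,0,0],[0,0,0],42],[[0,0,0],[0,0,0],42]]' >/dev/null;python3 -c "
from fit import *
to(617,-57.3,75,-4.6)"
```

```text
t 10.77 pos [618.6 -62.9 128.9] yaw -5.11 open 49.5 F [-0.1  0.2 -0.7]
tool shift [-2.5 -5.7 53.8] tilt-z [ 0.0067 -0.0067 -1.    ]
turn units [ 0.07 -0.08 -0.1 ]
shift after turn [-2.1 -5.4 53.9]
```

```bash
python3 -m creep '[[[0.07,-0.08,-0.1],[-2,-5,20],42],[[0,0,0],[0,0,20],42],[[0,0,0],[0,0,12],42],[[0,0,0],[0,0,0],42],[[0,0,0],[0,0,0],42],[[0,0,0],[0,0,0],42],[[0,0,0],[0,0,0],42]]' >/dev/null;python3 -c "
from fit import *
to(617,-57.3,60,-4.6)"
```

```text
t 11.35 pos [622.8 -68.3  84.1] yaw -5.24 open 49.3 F [-0.2 -0.  -1.3]
tool shift [ -7.2 -10.6  24. ] tilt-z [ 0.0163 -0.0068 -0.9998]
turn units [ 0.06 -0.19 -0.13]
shift after turn [ -6.6 -10.5  24.1]
```

```bash
python3 -m creep '[[[0.06,-0.19,-0.13],[-6,-10,0],42],[[0,0,0],[0,0,0],42],[[0,0,0],[0,0,0],42],[[0,0,0],[0,0,0],42]]' >/dev/null;python3 -c "
from fit import *
to(617,-57.3,70,-4.6)"
```

```text
t 11.68 pos [618.9 -56.6  86.9] yaw -4.50 open 48.9 F [-0.4  0.2 -1.2]
tool shift [-1.9  0.8 16.9] tilt-z [ 3.5e-03  6.0e-04 -1.0e+00]
turn units [-0.01 -0.04  0.02]
shift after turn [-1.8  0.8 16.9]
```

```bash
python3 -m creep '[[[0,-0.04,0],[-2,1,4],42],[[0,0,0],[0,0,4],42],[[0,0,0],[0,0,4],42],[[0,0,0],[0,0,0],42],[[0,0,0],[0,0,0],42]]' >/dev/null;python3 -c "
from fit import *
to(617,-57.3,60,-4.6)"
```

```text
t 12.10 pos [616.6 -57.3  73.7] yaw -4.47 open 49.2 F [ 0.5 -0.4  0.1]
tool shift [ 0.4 -0.1 13.7] tilt-z [-3.e-04  7.e-04 -1.e+00]
turn units [-0.01  0.    0.03]
shift after turn [ 0.4 -0.1 13.7]
```

```bash
python3 -m creep '[[[0,0,0],[0.4,0,4],42],[[0,0,0],[0,0,4],42],[[0,0,0],[0,0,4],42],[[0,0,0],[0,0,0],42],[[0,0,0],[0,0,0],42]]' >/dev/null;python3 -c "
from fit import *
to(617,-57.3,55,-4.6)
p=bot.get_image('side');q=bot.get_image('scene')
a=proj(p,(617,-58,60));b=proj(q,(617,-58,60))
A=[cv2.resize(P['frame'][int(c[1])-40:int(c[1])+40,int(c[0])-40:int(c[0])+40,::-1],(400,400),interpolation=cv2.INTER_CUBIC) for P,c in((p,a),(q,b))]
cv2.imwrite('pics/s8.png',np.hstack(A))"
```

```text
t 12.52 pos [616.8 -57.6  59.7] yaw -4.49 open 49.6 F [-0.1  0.1 -0.7]
tool shift [ 0.2 -0.4  4.7] tilt-z [-1.2e-03  5.0e-04 -1.0e+00]
turn units [-0.    0.01  0.02]
shift after turn [ 0.2 -0.4  4.7]
```

View pics/s8.png

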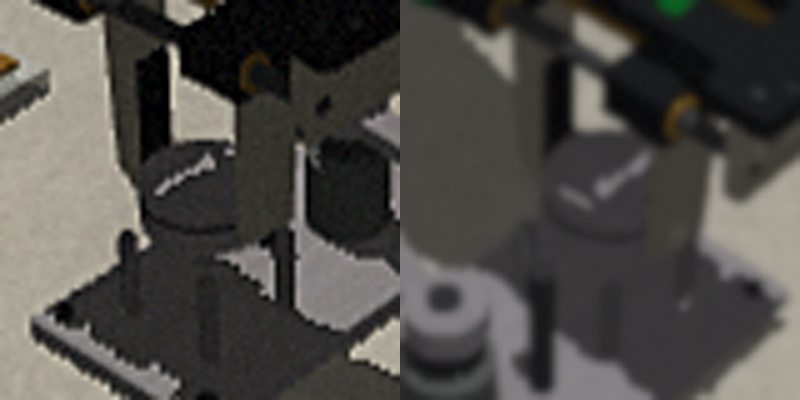

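The puck hangs just above the four posts, centred between them in both views. Lowering in.

```bash
python3 -m creep '[[[0,0,0],[0.2,-0.3,4],42],[[0,0,0],[0,0,4],42],[[0,0,0],[0,0,4],42],[[0,0,0],[0,0,4],42],[[0,0,0],[0,0,0],42]]' ;python3 -c "
from fit import *
to(617,-57.3,15,-4.6)"
```

```text
clock: 13.03
ee_pos: [617.5, -57.2, 42.9]
orientation: [[0.997, -0.078, 0.0], [-0.078, -0.997, 0.001], [0.0, -0.001, -1.0]]
wrist_force: [-0.2, 0.4, -1.4]
opening: 49.6
t 13.03 pos [617.5 -57.2  42.9] yaw -4.48 open 49.6 F [-0.2  0.4 -1.4]
tool shift [-0.5  0.1 27.9] tilt-z [ 3.e-04  5.e-04 -1.e+00]
turn units [-0.01 -0.    0.02]
shift after turn [-0.5  0.1 27.9]
```

```bash
python3 -m creep '[[[0,0,0],[-0.5,0,5],42],[[0,0,0],[0,0,5],42],[[0,0,0],[0,0,5],42],[[0,0,0],[0,0,5],42],[[0,0,0],[0,0,3],42],[[0,0,0],[0,0,0],42]]' ;python3 -c "
from fit import *
to(617,-57.3,15,-4.6)"
```

```text
clock: 13.53
ee_pos: [616.6, -57.2, 16.8]
orientation: [[0.997, -0.078, -0.001], [-0.078, -0.997, 0.001], [-0.001, -0.001, -1.0]]
wrist_force: [-0.0, -0.8, -0.5]
opening: 49.3
t 13.53 pos [616.6 -57.2  16.8] yaw -4.48 open 49.3 F [-0.  -0.8 -0.5]
tool shift [0.4 0.1 1.8] tilt-z [-7.e-04  6.e-04 -1.e+00]
turn units [-0.01  0.01  0.02]
shift after turn [0.4 0.1 1.8]
```

```bash
python3 -m creep '[[[0,0,0],[0,0,1.5],42],[[0,0,0],[0,0,1],42],[[0,0,0],[0,0,0],42]]' ;python3 -m creep '[[[0,0,0],[0,0,0.7],42],[[0,0,0],[0,0,0],42]]'
```

```text
clock: 13.78
ee_pos: [616.9, -57.3, 15.6]
orientation: [[0.997, -0.078, -0.0], [-0.078, -0.997, 0.001], [-0.0, -0.001, -1.0]]
wrist_force: [-1.4, 0.1, -0.1]
opening: 49.5
clock: 13.95
ee_pos: [617.5, -57.5, 15.4]
orientation: [[0.997, -0.078, 0.001], [-0.078, -0.997, 0.001], [0.001, -0.001, -1.0]]
wrist_force: [-1.2, 0.2, -1.0]
opening: 49.7
```

```bash
python3 -m creep '[[[0,0,0],[-0.4,0,1.5],42],[[0,0,0],[0,0,1.5],42]]' ; python3 -m creep '[[[0,0,0],[0,0,0],66],[[0,0,0],[0,0,0],66],[[0,0,0],[0,0,0],66],[[0,0,0],[0,0,0],66],[[0,0,0],[0,0,0],66]]'
```

```text
clock: 14.12
ee_pos: [617.7, -57.5, 15.1]
orientation: [[0.997, -0.078, 0.003], [-0.078, -0.997, 0.002], [0.003, -0.002, -1.0]]
wrist_force: [-4.1, 0.6, 10.4]
opening: 49.2
clock: 14.53
ee_pos: [618.7, -57.7, 15.8]
orientation: [[0.997, -0.078, 0.005], [-0.078, -0.997, 0.001], [0.005, -0.002, -1.0]]
wrist_force: [0.2, 0.3, 0.5]
opening: 65.7
```

```bash
python3 -m creep '[[[0,0,0],[-1,0,-10],66],[[0,0,0],[0,0,-20],66],[[0,0,0],[0,0,-30],66],[[0,0,0],[0,0,-35],66],[[0,0,0],[0,0,-25],66],[[0,0,0],[0,0,0],66]]' ;python3 -c "
from fit import *
to(595.5,237,120,-4.6)"
```

```text
clock: 15.03
ee_pos: [614.9, -57.8, 140.1]
orientation: [[0.997, -0.079, -0.002], [-0.079, -0.997, 0.001], [-0.002, -0.001, -1.0]]
wrist_force: [1.7, -0.2, 1.3]
opening: 66.1
t 15.03 pos [614.9 -57.8 140.1] yaw -4.53 open 66.1 F [ 1.7 -0.2  1.3]
tool shift [ -42.6 -292.3   20.5] tilt-z [-0.0021  0.0013 -1.    ]
turn units [-0.01  0.03  0.01]
shift after turn [ -43.  -292.3   20.1]
```

```bash
python3 -m creep '[[[0,0,0],[-4,-25,0],72],[[0,0,0],[-6,-40,3],72],[[0,0,0],[-6,-40,3],72],[[0,0,0],[-6,-40,3],72],[[0,0,0],[-6,-40,3],72],[[0,0,0],[-6,-40,0],72],[[0,0,0],[-4,-25,0],72],[[0,0,0],[-2,-10,0],72]]'>/dev/null;python3 -m creep '[[[0,0,0],[0,0,0],72],[[0,0,0],[0,0,0],72],[[0,0,0],[0,0,0],72],[[0,0,0],[0,0,0],72]]'; python3 -c "
from fit import *
to(595.5,237,60,-4.6)
p=bot.get_image('wrist'); cv2.imwrite('pics/w9.png',p['frame'][:,:,::-1])
for m in bot.cut_out(p,'spacer'): print(m['point'],m['confidence'],[np.round(v,1) for v in cfit(p,m['mask'],(595,237),25,0,12)])
p=bot.get_image('side'); c=proj(p,(617,-58,30)); cv2.imwrite('pics/s9.png',cv2.resize(p['frame'][int(c[1])-40:int(c[1])+40,int(c[0])-40:int(c[0])+40,::-1],(400,400),interpolation=cv2.INTER_CUBIC))
"
```

```text
clock: 16.03
ee_pos: [596.8, 204.3, 129.1]
orientation: [[0.996, -0.094, 0.003], [-0.094, -0.996, -0.008], [0.004, 0.007, -1.0]]
wrist_force: [0.1, -0.5, 0.1]
opening: 71.8
t 16.03 pos [596.8 204.3 129.1] yaw -5.39 open 71.8 F [ 0.1 -0.5  0.1]
tool shift [ -4.6 -33.   68.9] tilt-z [ 0.003  -0.0077 -1.    ]
turn units [ 0.09 -0.04 -0.16]
shift after turn [ -3.9 -32.5  69.1]
[327.0, 195.1] 0.79 [array([595.8, 237.2]), np.int64(2223), np.float64(2993.3)]
[127.8, 132.4] 0.15 [array([456.8, 297.8]), np.int64(3503), np.float64(3820.1)]
```

View pics/w9.png

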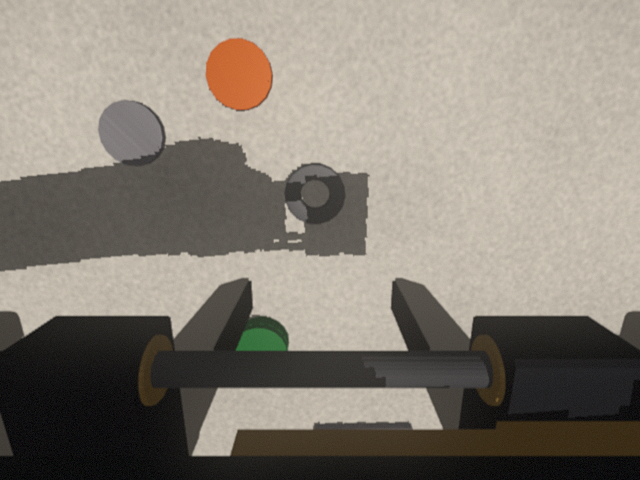

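View pics/s9.png

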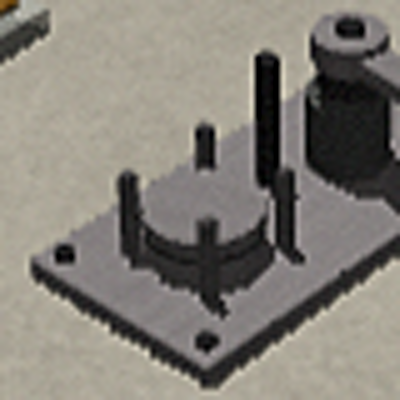

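The puck sits flat in the pocket (side crop, centred at about (205,215)). The ring is at (315,193) in the wrist view, consistent with (595.5,237).

```bash
python3 -m creep '[[[0.09,-0.04,-0.16],[-2,-16,15],72],[[0,0,0],[-2,-14,20],72],[[0,0,0],[0,0,15],72],[[0,0,0],[0,0,8],72],[[0,0,0],[0,0,0],72],[[0,0,0],[0,0,0],72],[[0,0,0],[0,0,0],72]]'>/dev/null; python3 -c "
from fit import *
to(595.6,237,20,-4.6)
p=bot.get_image('wrist'); cv2.imwrite('pics/w10.png',p['frame'][:,:,::-1])
for m in bot.cut_out(p,'spacer'): print(m['point'],m['confidence'],[np.round(v,1) for v in cfit(p,m['mask'],(595,237),25,0,12)])
"
```

```text
t 16.77 pos [597.2 235.3  66.2] yaw -4.83 open 72.1 F [ 1.  -0.1  1. ]
tool shift [-1.8 -1.4 46.2] tilt-z [ 0.001   0.0038 -1.    ]
turn units [-0.04 -0.01 -0.05]
shift after turn [-1.7 -1.6 46.2]
[320.0, 268.5] 0.55 [array([595.4, 236.9]), np.int64(3554), np.float64(4415.8)]
```

View pics/w10.png

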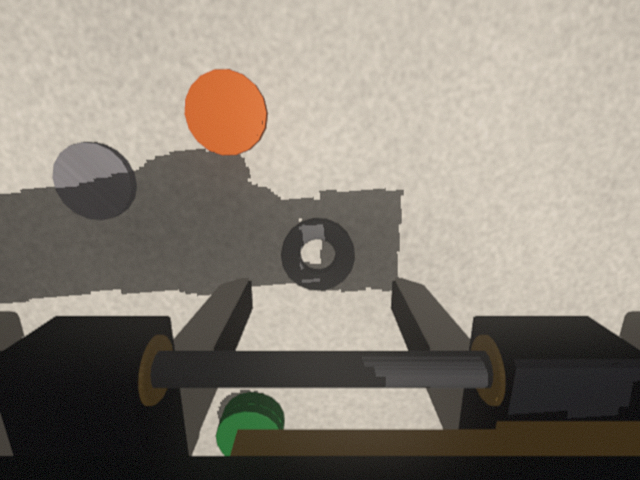

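The ring is at (318,254), between the fingers. Descending.

```bash
python3 -m creep '[[[-0.04,0,-0.05],[-1.8,-1.5,12],72],[[0,0,0],[0,0,14],72],[[0,0,0],[0,0,10],72],[[0,0,0],[0,0,4],72],[[0,0,0],[0,0,0],72],[[0,0,0],[0,0,0],72],[[0,0,0],[0,0,0],72]]'>/dev/null; python3 -c "
from fit import *
to(595.6,237,4,-4.6)
"
```

```text
t 17.45 pos [598.2 237.2  26.6] yaw -4.60 open 72.4 F [-0.2 -0.3  0.1]
tool shift [-2.8  0.5 22.6] tilt-z [ 0.0079  0.0021 -1.    ]
turn units [-0.03 -0.09 -0.  ]
shift after turn [-2.6  0.4 22.6]
```

```bash
python3 -m creep '[[[0,-0.09,0],[-2.5,0.4,8],72],[[0,0,0],[0,0,8],72],[[0,0,0],[-0.7,0,4],72],[[0,0,0],[0,0,2],72],[[0,0,0],[0,0,0],72],[[0,0,0],[0,0,0],72]]'>/dev/null; python3 -c "
from fit import *
to(595.6,237,4,-4.6)
"
```

```text
t 17.95 pos [595.6 237.3   3.3] yaw -4.61 open 72.0 F [ 0.5 -0.7 -0.1]
tool shift [ 0.1  0.3 -0.7] tilt-z [ 0.0012  0.0035 -1.    ]
turn units [-0.04 -0.01 -0.  ]
shift after turn [ 0.1  0.3 -0.7]
```

```bash
python3 -m creep '[[[-0.04,0,0],[0,0,0],42],[[0,0,0],[0,0,0],42],[[0,0,0],[0,0,0],42],[[0,0,0],[0,0,0],42],[[0,0,0],[0,0,0],42],[[0,0,0],[0,0,0],42]]'
python3 -m creep '[[[0,0,0],[0,0,-15],42],[[0,0,0],[0,0,-25],42],[[0,0,0],[0,0,-35],42],[[0,0,0],[0,0,-35],42],[[0,0,0],[0,0,-15],42],[[0,0,0],[0,0,0],42],[[0,0,0],[0,0,0],42]]'
python3 -c "
from fit import *
to(617,-57.3,120,-4.6)
p=bot.get_image('wrist'); cv2.imwrite('pics/w11.png',p['frame'][:,:,::-1])
"
```

```text
clock: 18.45
ee_pos: [596.1, 237.6, 4.0]
orientation: [[0.997, -0.08, 0.002], [-0.08, -0.997, 0.0], [0.002, -0.0, -1.0]]
wrist_force: [-0.3, 0.2, -1.1]
opening: 48.5
clock: 19.03
ee_pos: [594.1, 236.8, 132.0]
orientation: [[0.997, -0.081, -0.003], [-0.081, -0.997, -0.002], [-0.003, 0.002, -1.0]]
wrist_force: [-0.3, 0.1, -1.1]
opening: 48.2
t 19.03 pos [594.1 236.8 132. ] yaw -4.63 open 48.2 F [-0.3  0.1 -1.1]
tool shift [ 46.6 291.3  12.5] tilt-z [-0.0033 -0.0019 -1.    ]
turn units [ 0.02  0.04 -0.01]
shift after turn [ 46.4 291.4  12. ]
```

View pics/w11.png

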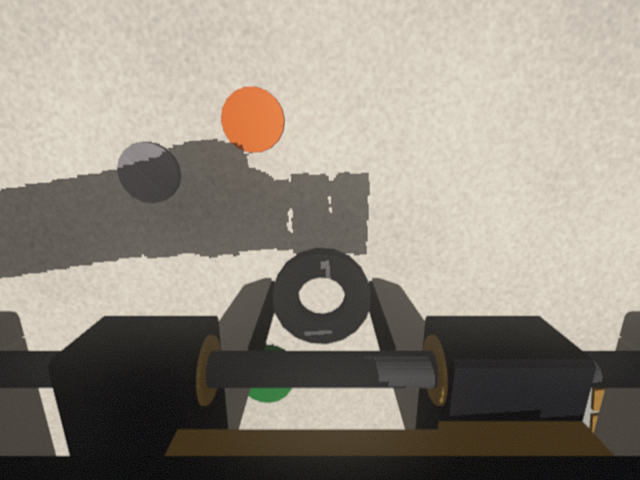

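The ring is held at (322,295), level. Carrying it to the jig.

```bash
python3 -m creep '[[[0,0,0],[4,25,0],42],[[0,0,0],[6,40,0],42],[[0,0,0],[6,40,0],42],[[0,0,0],[6,40,0],42],[[0,0,0],[6,40,0],42],[[0,0,0],[6,40,0],42],[[0,0,0],[5,28,0],42],[[0,0,0],[3,14,0],42]]'>/dev/null;python3 -m creep '[[[0,0,0],[0,4,0],42],[[0,0,0],[0,0,0],42],[[0,0,0],[0,0,0],42],[[0,0,0],[0,0,0],42],[[0,0,0],[0,0,0],42]]'; python3 -c "
from fit import *
to(617,-57.3,90,-4.6)
"
```

```text
clock: 20.17
ee_pos: [602.8, -38.5, 106.8]
orientation: [[0.997, -0.068, -0.043], [-0.068, -0.998, 0.001], [-0.043, 0.001, -0.999]]
wrist_force: [0.4, 0.5, -0.2]
opening: 48.1
t 20.17 pos [602.8 -38.5 106.8] yaw -3.88 open 48.1 F [ 0.4  0.5 -0.2]
tool shift [16.1 17.8 16.2] tilt-z [-0.0432  0.0015 -0.9991]
turn units [0.02 0.5  0.14]
shift after turn [15.7 17.6 16.8]
```

```bash
python3 -m creep '[[[0.02,0.5,0.14],[8,9,0],42],[[0,0,0],[6,7,0],42],[[0,0,0],[0,0,0],42],[[0,0,0],[0,0,0],42],[[0,0,0],[0,0,0],42]]'>/dev/null; python3 -c "
from fit import *
to(617,-57.3,80,-4.6)
"
```

```text
t 20.58 pos [616.8 -46.  105.8] yaw -3.81 open 48.4 F [ 0.1 -0.4 -0.5]
tool shift [ 1.  11.4 25.7] tilt-z [-9.0e-04  5.7e-03 -1.0e+00]
turn units [-0.06  0.01  0.16]
shift after turn [ 1.1 11.3 25.8]
```

```bash
python3 -m creep '[[[-0.06,0,0.16],[0.5,11,4],42],[[0,0,0],[0,0,4],42],[[0,0,0],[0,0,4],42],[[0,0,0],[0,0,0],42],[[0,0,0],[0,0,0],42],[[0,0,0],[0,0,0],42]]'>/dev/null; python3 -c "
from fit import *
to(617,-57.3,72,-4.6)
"
```

```text
t 21.08 pos [616.2 -56.4  91.8] yaw -4.58 open 48.3 F [ 0.2  0.3 -0.9]
tool shift [ 0.9  0.8 19.8] tilt-z [-0.0035  0.001  -1.    ]
turn units [-0.01  0.04  0.  ]
shift after turn [ 0.9  0.8 19.8]
```

```bash
python3 -m creep '[[[0,0.04,0],[0.8,0.8,5],42],[[0,0,0],[0,0,6],42],[[0,0,0],[0,0,6],42],[[0,0,0],[0,0,5],42],[[0,0,0],[0,0,0],42],[[0,0,0],[0,0,0],42],[[0,0,0],[0,0,0],42]]'>/dev/null; python3 -c "
from fit import *
to(617,-57.3,60,-4.6)
"
```

```text
t 21.67 pos [616.6 -56.9  66.9] yaw -4.56 open 48.0 F [-0.3 -0.1 -0.9]
tool shift [0.4 0.4 6.9] tilt-z [-8.0e-04  1.2e-03 -1.0e+00]
turn units [-0.01  0.01  0.01]
shift after turn [0.4 0.4 6.9]
```

```bash
python3 -m creep '[[[0,0,0],[0.4,0.4,4],42],[[0,0,0],[0,0,4],42],[[0,0,0],[0,0,0],42],[[0,0,0],[0,0,0],42]]'>/dev/null;python3 -c "
from fit import *
to(617,-57.3,55,-4.6)
p=bot.get_image('side');q=bot.get_image('scene')
a=proj(p,(617,-58,60));b=proj(q,(617,-58,60))
A=[cv2.resize(P['frame'][int(c[1])-40:int(c[1])+40,int(c[0])-40:int(c[0])+40,::-1],(400,400),interpolation=cv2.INTER_CUBIC) for P,c in((p,a),(q,b))]
cv2.imwrite('pics/s12.png',np.hstack(A))"
```

```text
t 22.00 pos [617.6 -57.5  58.5] yaw -4.55 open 48.2 F [-0.1 -0.2  0.4]
tool shift [-0.6 -0.1  3.5] tilt-z [ 5.e-04  1.e-03 -1.e+00]
turn units [-0.01 -0.    0.01]
shift after turn [-0.6 -0.1  3.5]
```

View pics/s12.png

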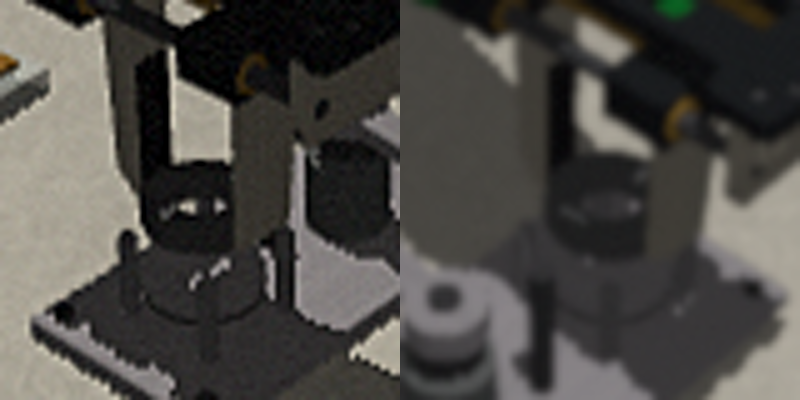

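The ring hangs centred above the posts with the puck below it. Contact is expected at TCP ≈ 35.7.

```bash
python3 -m creep '[[[0,0,0],[-0.5,0,4],42],[[0,0,0],[0,0,4],42],[[0,0,0],[0,0,4],42],[[0,0,0],[0,0,4],42],[[0,0,0],[0,0,2],42],[[0,0,0],[0,0,0],42]]'; python3 -c "
from fit import *
to(617,-57.3,36,-4.6)"
```

```text
clock: 22.6
ee_pos: [617.1, -57.3, 39.0]
orientation: [[0.997, -0.079, 0.001], [-0.079, -0.997, 0.001], [0.001, -0.001, -1.0]]
wrist_force: [-0.3, 0.1, -0.6]
opening: 48.7
t 22.60 pos [617.1 -57.3  39. ] yaw -4.54 open 48.7 F [-0.3  0.1 -0.6]
tool shift [-0.1  0.   3. ] tilt-z [ 0.001  0.001 -1.   ]
turn units [-0.01 -0.01  0.01]
shift after turn [-0.1  0.   3. ]
```

```bash
python3 -m creep '[[[0,0,0],[0,0,1.5],42],[[0,0,0],[0,0,1.5],42],[[0,0,0],[0,0,1],42],[[0,0,0],[0,0,1],42]]'; python3 -m creep '[[[0,0,0],[0,0,1.5],42],[[0,0,0],[0,0,1.5],42]]'
```

```text
clock: 22.93
ee_pos: [617.2, -57.3, 35.8]
orientation: [[0.997, -0.079, 0.001], [-0.079, -0.997, 0.002], [0.001, -0.002, -1.0]]
wrist_force: [-1.4, 0.9, 5.5]
opening: 48.4
clock: 23.1
ee_pos: [617.2, -57.3, 35.8]
orientation: [[0.997, -0.079, 0.001], [-0.079, -0.997, 0.003], [0.001, -0.003, -1.0]]
wrist_force: [-4.5, 0.4, 8.0]
opening: 48.5
```

Contact came at the expected height, so I'm releasing and lifting.

```bash
python3 -m creep '[[[0,0,0],[0,0,0],66],[[0,0,0],[0,0,0],66],[[0,0,0],[0,0,0],66],[[0,0,0],[0,0,0],66]]'; python3 -m creep '[[[0,0,0],[0,0,-6],66],[[0,0,0],[0,0,-15],66],[[0,0,0],[0,0,-30],66],[[0,0,0],[0,0,-35],66],[[0,0,0],[0,0,-25],66],[[0,0,0],[0,0,0],66],[[0,0,0],[0,0,0],66]]' ;python3 -c "
from fit import *
to(456,297.8,120,-4.6)
p=bot.get_image('side');q=bot.get_image('scene')
a=proj(p,(617,-58,40));b=proj(q,(617,-58,40))
A=[cv2.resize(P['frame'][int(c[1])-40:int(c[1])+40,int(c[0])-40:int(c[0])+40,::-1],(400,400),interpolation=cv2.INTER_CUBIC) for P,c in((p,a),(q,b))]
cv2.imwrite('pics/s13.png',np.hstack(A))"
```

```text
clock: 23.43
ee_pos: [618.1, -57.5, 36.9]
orientation: [[0.997, -0.079, 0.004], [-0.079, -0.997, 0.003], [0.004, -0.003, -1.0]]
wrist_force: [0.4, 0.8, -0.2]
opening: 65.7
clock: 24.02
ee_pos: [616.5, -57.8, 151.5]
orientation: [[0.997, -0.08, -0.001], [-0.08, -0.997, 0.003], [-0.002, -0.003, -1.0]]
wrist_force: [-0.4, 0.3, -0.4]
opening: 65.8
t 24.02 pos [616.5 -57.8 151.5] yaw -4.57 open 65.8 F [-0.4  0.3 -0.4]
tool shift [-188.3 -341.6   32.7] tilt-z [-0.0014  0.0027 -1.    ]
turn units [-0.03  0.02  0.01]
shift after turn [-188.5 -341.6   31.5]
```

View pics/s13.png

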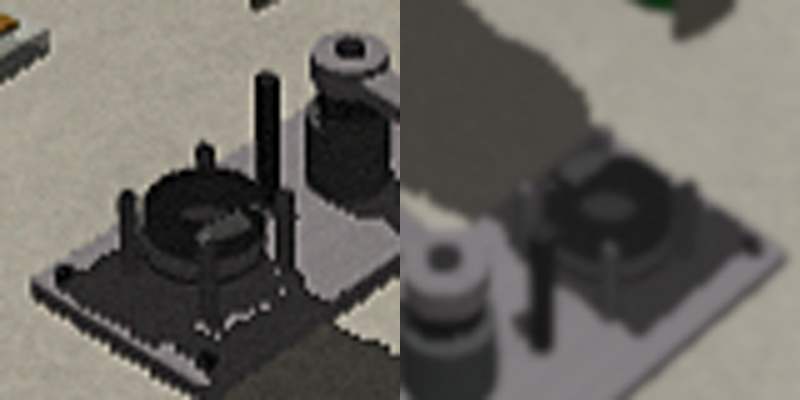

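The ring lies flat on the puck. On to the grey disc.

```bash
python3 -m creep '[[[0,0,0],[-12,-22,0],72],[[0,0,0],[-19,-35,0],72],[[0,0,0],[-19,-35,0],72],[[0,0,0],[-19,-35,0],72],[[0,0,0],[-19,-35,0],72],[[0,0,0],[-19,-35,0],72],[[0,0,0],[-19,-35,0],72],[[0,0,0],[-19,-35,0],72]]'>/dev/null;python3 -m creep '[[[0,0,0],[-16,-28,0],72],[[0,0,0],[-10,-18,0],72],[[0,0,0],[-5,-9,0],72],[[0,0,0],[0,0,0],72],[[0,0,0],[0,0,0],72],[[0,0,0],[0,0,0],72]]'>/dev/null; python3 -c "
from fit import *
to(456,297.8,70,-4.6)
p=bot.get_image('wrist'); cv2.imwrite('pics/w14.png',p['frame'][:,:,::-1])
for m in bot.cut_out(p,'disc'): print(m['point'],m['confidence'],[np.round(v,1) for v in cfit(p,m['mask'],(456,298),25,0,8)])
"
```

```text
t 25.28 pos [450.7 283.9 129.9] yaw -5.04 open 72.1 F [0.2 0.4 0.6]
tool shift [  6.1 -15.6  59.4] tilt-z [-0.036  -0.0187 -0.9992]
turn units [ 0.25  0.39 -0.08]
shift after turn [  4.1 -14.2  59.9]
[440.1, 164.6] 0.91 [array([547.4, 331.9]), np.int64(3260), np.float64(3319.4)]
```

View pics/w14.png

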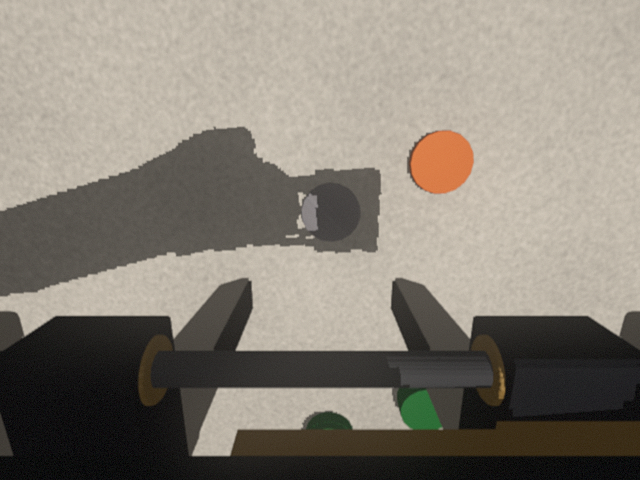

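The grey disc is at (331,212), in the gripper's shadow; the orange look-alike is at (441,162). I'm going for the grey one.

```bash
python3 -m creep '[[[0.25,0.39,-0.08],[2,-8,12],72],[[0,0,0],[2,-6,15],72],[[0,0,0],[0,0,15],72],[[0,0,0],[0,0,8],72],[[0,0,0],[0,0,0],72],[[0,0,0],[0,0,0],72],[[0,0,0],[0,0,0],72]]'>/dev/null; python3 -c "
from fit import *
to(456,297.8,20,-4.6)
p=bot.get_image('wrist'); cv2.imwrite('pics/w15.png',p['frame'][:,:,::-1])
for k in ('disc','puck'):
  for m in bot.cut_out(p,k): print(m['point'],m['confidence'],[np.round(v,1) for v in cfit(p,m['mask'],(456,298),25,0,8)])
a=np.linspace(0,6.28,60);q=np.array([proj(p,(456+25*np.cos(t),297.8+25*np.sin(t),8)) for t in a]);print(q.min(0),q.max(0))
"
```

```text
t 25.97 pos [465.2 285.8  80.9] yaw -5.92 open 72.0 F [-0.1 -0.1  0.1]
tool shift [-11.  -11.   60.8] tilt-z [ 0.0103 -0.0013 -0.9999]
turn units [ 0.   -0.12 -0.26]
shift after turn [-10.1 -11.2  60.9]
[431.0, 173.7] 0.91 [array([547.3, 331.8]), np.int64(4393), np.float64(4466.2)]
[305.3, 234.3] 0.87 [array([455.8, 297.8]), np.int64(3860), np.float64(3856.9)]
[420.3, 425.0] 0.73 [array([532.6, 120.1]), np.int64(503), np.float64(2620.3)]
[269.83620871 200.71709515] [340.27926642 268.64446477]
```

View pics/w15.png

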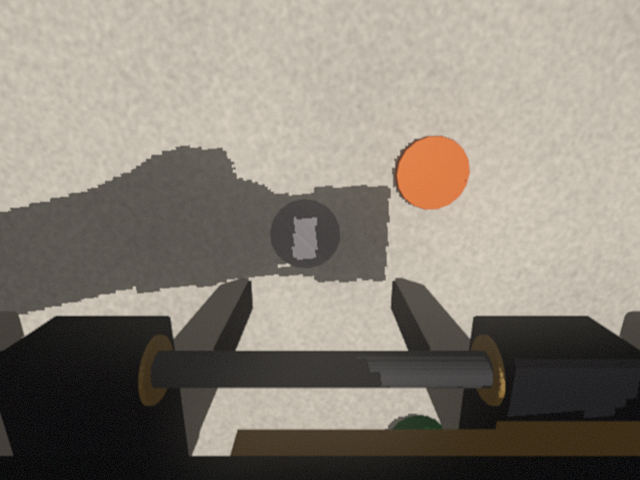

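The disc at (305,234) fits to (455.8,297.8).

```bash
python3 -m creep '[[[0,-0.12,-0.26],[-8,-9,6],72],[[0,0,0],[0,0,8],72],[[0,0,0],[0,0,8],72],[[0,0,0],[0,0,0],72],[[0,0,0],[0,0,0],72],[[0,0,0],[0,0,0],72]]'>/dev/null; python3 -c "
from fit import *
to(455.8,297.8,20,-4.6)
"
```

```text
t 26.62 pos [456.9 299.2  57.5] yaw -4.26 open 72.5 F [-0.3  0.1  0.7]
tool shift [-1.   1.6 37.5] tilt-z [-1.0e-04  2.5e-03 -1.0e+00]
turn units [-0.03  0.    0.07]
shift after turn [-1.   1.5 37.5]
```

```bash
python3 -m creep '[[[-0.03,0,0.07],[-1.5,1.5,10],72],[[0,0,0],[0,0,12],72],[[0,0,0],[-0.7,0,12],72],[[0,0,0],[0,0,6],72],[[0,0,0],[0,0,0],72],[[0,0,0],[0,0,0],72]]'>/dev/null; python3 -c "
from fit import *
to(455.8,297.8,2.5,-4.6)
"
```

```text
t 27.12 pos [455.  297.1  14.5] yaw -4.75 open 71.9 F [0.2 0.1 0.2]
tool shift [ 0.8 -0.8 12. ] tilt-z [ 1.e-03 -9.e-04 -1.e+00]
turn units [ 0.01 -0.01 -0.03]
shift after turn [ 0.8 -0.8 12. ]
```

```bash
python3 -m creep '[[[0,0,0],[0.7,-0.7,4],72],[[0,0,0],[0,0,4],72],[[0,0,0],[0,0,2.5],72],[[0,0,0],[0,0,0],72],[[0,0,0],[0,0,0],72]]'>/dev/null; python3 -c "
from fit import *
to(455.8,297.8,2,-4.6)
"
```

```text
t 27.53 pos [457.  298.1   4.2] yaw -4.78 open 72.0 F [-1.   0.2 -0.1]
tool shift [-1.2  0.4  2.2] tilt-z [ 3.7e-03  4.0e-04 -1.0e+00]
turn units [-0.01 -0.04 -0.04]
shift after turn [-1.2  0.4  2.2]
```

```bash
python3 -m creep '[[[0,-0.04,0],[-1.5,0.4,1.5],72],[[0,0,0],[-0.3,0,0.8],72],[[0,0,0],[0,0,0],72]]'>/dev/null; python3 -c "
from fit import *
to(455.8,297.8,2,-4.6)
"; python3 -m creep '[[[0,0,0],[0,0,0],42],[[0,0,0],[0,0,0],42],[[0,0,0],[0,0,0],42],[[0,0,0],[0,0,0],42],[[0,0,0],[0,0,0],42],[[0,0,0],[0,0,0],42]]'
```

```text
t 27.78 pos [455.4 298.    2.2] yaw -4.78 open 72.0 F [-0.  -0.   0.2]
tool shift [0.5 0.2 0.2] tilt-z [ 7.0e-04  1.3e-03 -1.0e+00]
turn units [-0.02 -0.01 -0.04]
shift after turn [0.5 0.2 0.2]
clock: 28.28
ee_pos: [455.5, 298.2, 2.5]
orientation: [[0.997, -0.083, 0.001], [-0.083, -0.997, 0.002], [0.001, -0.002, -1.0]]
wrist_force: [0.1, 0.1, -0.9]
opening: 48.7
```

```bash
python3 -m creep '[[[0,0,0],[0,0,-15],42],[[0,0,0],[0,0,-25],42],[[0,0,0],[0,0,-35],42],[[0,0,0],[0,0,-38],42],[[0,0,0],[0,0,-20],42],[[0,0,0],[0,0,0],42],[[0,0,0],[0,0,0],42]]'>/dev/null
python3 -c "
from fit import *
to(617,-57.3,140,-4.6)
p=bot.get_image('wrist'); cv2.imwrite('pics/w16.png',p['frame'][:,:,::-1])
"
```

```text
t 28.87 pos [452.8 296.4 137.7] yaw -4.80 open 49.0 F [-0.4 -0.3 -1.5]
tool shift [193.3 338.8  -2.2] tilt-z [-0.007  -0.0035 -1.    ]
turn units [ 0.05  0.08 -0.04]
shift after turn [192.1 339.4  -2.3]
```

View pics/w16.png

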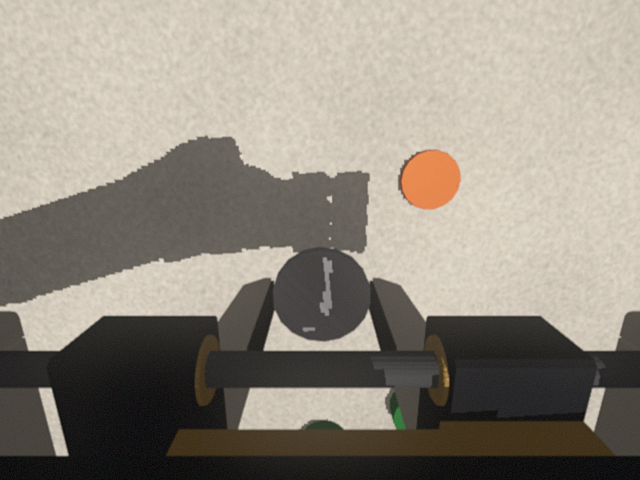

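The grey disc is held at (322,294). Carrying it over.

```bash
python3 -m creep '[[[0,0.08,0],[12,22,-2],42],[[0,0,0],[19,34,-3],42],[[0,0,0],[19,34,-3],42],[[0,0,0],[19,34,-3],42],[[0,0,0],[19,34,-3],42],[[0,0,0],[19,34,-3],42],[[0,0,0],[19,34,-3],42],[[0,0,0],[19,34,-2],42]]'>/dev/null;python3 -m creep '[[[0,0,0],[15,26,0],42],[[0,0,0],[8,14,0],42],[[0,0,0],[4,7,0],42],[[0,0,0],[0,0,0],42],[[0,0,0],[0,0,0],42],[[0,0,0],[0,0,0],42]]'>/dev/null; python3 -c "
from fit import *
to(617,-57.3,90,-4.6)
"
```

```text
t 30.08 pos [589.4 -32.9 128.4] yaw -4.15 open 48.6 F [ 0.4 -0.1 -0.2]
tool shift [31.2 21.8 37.1] tilt-z [-0.053  -0.0099 -0.9985]
turn units [0.16 0.6  0.09]
shift after turn [29.4 22.1 38.4]
```

```bash
python3 -m creep '[[[0.16,0.6,0.09],[10,8,4],42],[[0,0,0],[9,7,5],42],[[0,0,0],[6,4,5],42],[[0,0,0],[0,0,0],42],[[0,0,0],[0,0,0],42],[[0,0,0],[0,0,0],42]]'>/dev/null; python3 -c "
from fit import *
to(617,-57.3,80,-4.6)
"
```

```text
t 30.58 pos [612.2 -42.3 110.8] yaw -3.71 open 48.9 F [-0.3  0.8 -0.7]
tool shift [ 5.9 14.9 30.7] tilt-z [-0.0064  0.0079 -0.9999]
turn units [-0.08  0.08  0.18]
shift after turn [ 6.  14.5 30.8]
```

```bash
python3 -m creep '[[[-0.08,0.08,0.18],[3,8,4],42],[[0,0,0],[2,6,4],42],[[0,0,0],[0,0,5],42],[[0,0,0],[0,0,4],42],[[0,0,0],[0,0,0],42],[[0,0,0],[0,0,0],42],[[0,0,0],[0,0,0],42]]'>/dev/null; python3 -c "
from fit import *
to(617,-57.3,70,-4.6)
"
```

```text
t 31.17 pos [616.3 -56.6  91.8] yaw -4.60 open 48.9 F [-0.7  0.3 -1.1]
tool shift [ 0.8  0.7 21.8] tilt-z [-8.e-04  3.e-04 -1.e+00]
turn units [-0.    0.01  0.  ]
shift after turn [ 0.7  0.7 21.8]
```

```bash
python3 -m creep '[[[0,0,0],[0.7,0.7,6],42],[[0,0,0],[0,0,7],42],[[0,0,0],[0,0,7],42],[[0,0,0],[0,0,6],42],[[0,0,0],[0,0,3],42],[[0,0,0],[0,0,0],42],[[0,0,0],[0,0,0],42],[[0,0,0],[0,0,0],42]]'>/dev/null; python3 -c "
from fit import *
to(617,-57.4,55,-4.6)
p=bot.get_image('side');q=bot.get_image('scene')
a=proj(p,(617,-58,60));b=proj(q,(617,-58,60))
A=[cv2.resize(P['frame'][int(c[1])-40:int(c[1])+40,int(c[0])-40:int(c[0])+40,::-1],(400,400),interpolation=cv2.INTER_CUBIC) for P,c in((p,a),(q,b))]
cv2.imwrite('pics/s17.png',np.hstack(A))"
```

```text
t 31.83 pos [616.7 -56.7  59.1] yaw -4.56 open 48.4 F [ 0.4 -0.9 -0.9]
tool shift [0.4 0.6 4.1] tilt-z [-1.8e-03  9.0e-04 -1.0e+00]
turn units [-0.01  0.02  0.01]
shift after turn [0.3 0.6 4.1]
```

View pics/s17.png

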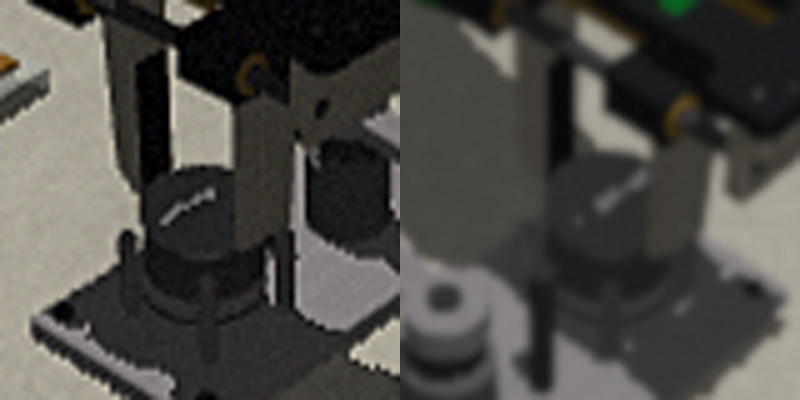

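The disc is just above the ring, centred. Lowering it to the expected contact at about 46.3.

```bash
python3 -m creep '[[[0,0,0],[0.4,0.6,3],42],[[0,0,0],[0,0,3],42],[[0,0,0],[0,0,2.5],42],[[0,0,0],[0,0,2],42],[[0,0,0],[0,0,0],42]]'; python3 -c "
from fit import *
to(617,-57.4,46.3,-4.6)"
```

```text
clock: 32.35
ee_pos: [618.1, -57.6, 49.0]
orientation: [[0.997, -0.079, 0.001], [-0.079, -0.997, 0.001], [0.001, -0.001, -1.0]]
wrist_force: [-0.5, 0.2, -1.1]
opening: 49.0
t 32.35 pos [618.1 -57.6  49. ] yaw -4.55 open 49.0 F [-0.5  0.2 -1.1]
tool shift [-1.1 -0.1  2.7] tilt-z [ 1.2e-03  6.0e-04 -1.0e+00]
turn units [-0.01 -0.01  0.01]
shift after turn [-1.1 -0.1  2.7]
```

```bash
python3 -m creep '[[[0,0,0],[-1,0,1.2],42],[[0,0,0],[0,0,1.5],42],[[0,0,0],[0,0,1],42],[[0,0,0],[0,0,1],42]]'; python3 -m creep '[[[0,0,0],[0,0,1.5],42],[[0,0,0],[0,0,1.5],42]]'
```

```text
clock: 32.68
ee_pos: [617.1, -57.5, 46.5]
orientation: [[0.997, -0.079, 0.001], [-0.079, -0.997, 0.002], [0.001, -0.002, -1.0]]
wrist_force: [-2.2, -0.0, 4.4]
opening: 48.9
clock: 32.85
ee_pos: [617.1, -57.5, 46.4]
orientation: [[0.997, -0.079, 0.002], [-0.079, -0.997, 0.003], [0.002, -0.003, -1.0]]
wrist_force: [-2.4, 0.4, 6.3]
opening: 49.1
```

```bash
python3 -m creep '[[[0,0,0],[0,0,0],66],[[0,0,0],[0,0,0],66],[[0,0,0],[0,0,0],66],[[0,0,0],[0,0,0],66]]'; python3 -m creep '[[[0,0,0],[0,0,-6],66],[[0,0,0],[0,0,-15],66],[[0,0,0],[0,0,-30],66],[[0,0,0],[0,0,-35],66],[[0,0,0],[0,0,-35],66],[[0,0,0],[0,0,0],66],[[0,0,0],[0,0,0],66]]' ;python3 -c "
from fit import *
p=bot.get_image('side');q=bot.get_image('scene')
a=proj(p,(617,-58,40));b=proj(q,(617,-58,40))
A=[cv2.resize(P['frame'][int(c[1])-40:int(c[1])+40,int(c[0])-40:int(c[0])+40,::-1],(400,400),interpolation=cv2.INTER_CUBIC) for P,c in((p,a),(q,b))]
cv2.imwrite('pics/s18.png',np.hstack(A))
c=np.degrees(np.arctan2(1,1))
for z,k in ((90,'handle'),):
  for P in (p,q): print([ (np.round(r['point'],1),round(r['confidence'],2),np.round(onz(P,r['point'],z),1)) for r in bot.spot_point(P,k)])
"
```

```text
clock: 33.18
ee_pos: [618.2, -57.8, 47.9]
orientation: [[0.997, -0.08, 0.005], [-0.08, -0.997, 0.002], [0.005, -0.003, -1.0]]
wrist_force: [0.2, -0.0, -1.1]
opening: 65.3
clock: 33.77
ee_pos: [616.6, -58.1, 173.2]
orientation: [[0.997, -0.08, 0.0], [-0.08, -0.997, 0.002], [-0.0, -0.002, -1.0]]
wrist_force: [-0.1, 0.8, -1.2]
opening: 66.0
[(array([385.3, 230.3]), 0.67, array([ 476.5, -111.1,   90. ]))]
[(array([256.9, 245.7]), 0.73, array([ 481.9, -123.1,   90. ]))]
```

View pics/s18.png

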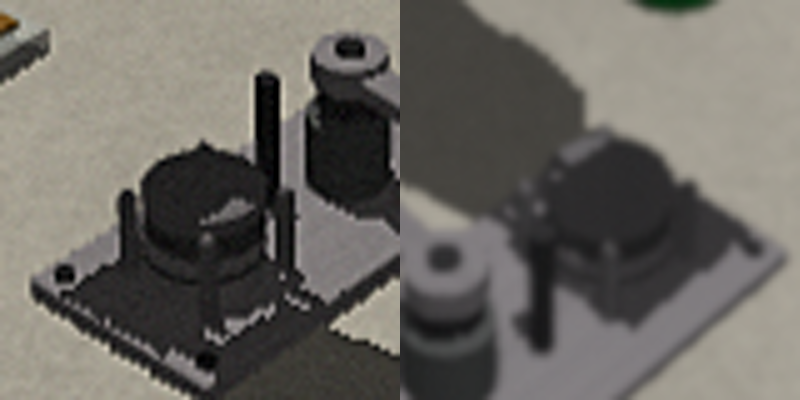

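The stack is seated and flat: disc top centred at about (205,195) in the crop, all four posts around it. Jig geometry puts the handle at rest at (482.9,-116.4) and at the stop at (620.6,-12.9); the networks give about (479,-117), so they agree. I'll grip the pin tangentially.

```bash
python3 -c "
from h import *
print(np.round(bot.read_state()['joints'],1))"; python3 -m creep '[[[0,0,-1.4],[0,0,0],46],[[0,0,-1.4],[0,0,0],46],[[0,0,-1.4],[0,0,0],46],[[0,0,-1.4],[0,0,0],46],[[0,0,-1.4],[0,0,0],46],[[0,0,-1.4],[0,0,0],46],[[0,0,-1.4],[0,0,0],46],[[0,0,-1.4],[0,0,0],46]]'; python3 -c "
from h import *
print(np.round(bot.read_state()['joints'],1))
to(482.9,-116.4,150,78.4)"
```

```text
[ -8.8  36.4  20.7  90.9 -14.8  55.7  12. ]
clock: 34.63
ee_pos: [607.4, -55.9, 156.4]
orientation: [[0.604, 0.796, -0.032], [0.797, -0.604, 0.004], [-0.016, -0.028, -0.999]]
wrist_force: [-0.3, 0.0, 0.2]
opening: 45.6
[ 0.6 36.1  4.4 91.4 -3.3 54.5 59. ]
t 34.63 pos [607.4 -55.9 156.4] yaw 52.85 open 45.6 F [-0.3  0.   0.2]
tool shift [-123.3  -62.4   10.1] tilt-z [-0.0316  0.0041 -0.9995]
turn units [-0.35  0.11 -5.11]
shift after turn [ -84.3 -109.8    6.4]
```

```bash
python3 -m creep '[[[-0.35,0.1,-1.3],[0,0,-4],46],[[0,0,-1.3],[0,0,-4],46],[[0,0,-1.3],[0,0,-4],46],[[0,0,-1.2],[0,0,-3],46],[[0,0,0],[0,0,0],46],[[0,0,0],[0,0,0],46]]'>/dev/null; python3 -c "
from h import *
to(482.9,-116.4,150,78.4)"
```

```text
t 35.13 pos [601.1 -55.6 161. ] yaw 79.67 open 45.9 F [0.8 0.7 0.1]
tool shift [ -81.  -105.1   13.7] tilt-z [-0.0217 -0.0029 -0.9998]
turn units [-0.24  0.08  0.25]
shift after turn [ -83.4 -103.5   11. ]
```

```bash
python3 -m creep '[[[-0.24,0.08,0.25],[-15,-20,0],46],[[0,0,0],[-22,-28,0],46],[[0,0,0],[-22,-28,0],46],[[0,0,0],[-12,-15,0],46],[[0,0,0],[-6,-8,0],46],[[0,0,0],[0,0,0],46],[[0,0,0],[0,0,0],46],[[0,0,0],[0,0,0],46]]'>/dev/null; python3 -c "
from h import *
to(482.9,-116.4,140,78.4)
p=bot.get_image('wrist'); cv2.imwrite('pics/w19.png',p['frame'][:,:,::-1])
print(proj(p,(482.9,-116.4,110)),proj(p,(610.2,-142.5,77)),proj(p,(617,-57.8,52)))"
```

```text
t 35.80 pos [ 481.1 -110.8  153.7] yaw 77.32 open 46.1 F [-0.5  0.5 -0.2]
tool shift [-5.1  3.2 13.6] tilt-z [-0.0106  0.0044 -0.9999]
turn units [-0.13 -0.02 -0.22]
shift after turn [-5.2  2.9 13.7]
[313.72550806 269.16119876] [318.42669134 402.59613838] [412.89786156 371.14026687]
```

View pics/w19.png

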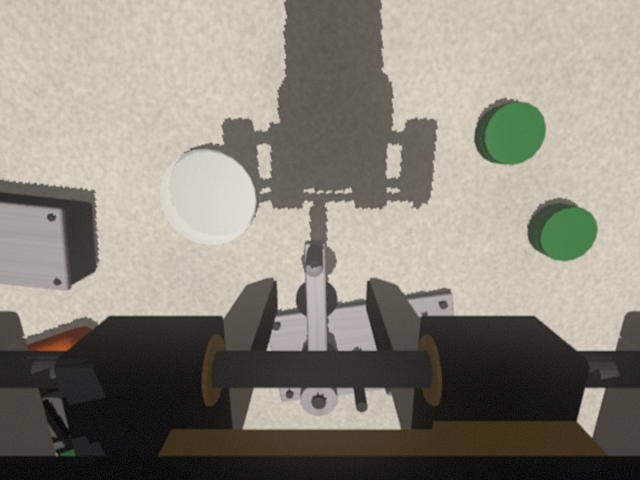

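The pin top at about (315,266) and the pivot cap at (318,402) match predictions (314,269) and (318,403). Aligning, then descending over the pin.

```bash
python3 -m creep '[[[-0.13,-0.02,-0.22],[-5,3,4],46],[[0,0,0],[0,0,5],46],[[0,0,0],[0,0,3],46],[[0,0,0],[0,0,0],46],[[0,0,0],[0,0,0],46]]'>/dev/null; python3 -c "
from h import *
to(482.9,-116.4,100,78.4)"
```

```text
t 36.27 pos [ 487.  -114.2  139.4] yaw 78.79 open 45.9 F [ 0.5  0.6 -0.7]
tool shift [-3.  -3.7 39.4] tilt-z [ 0.0034  0.0012 -1.    ]
turn units [ 0.04 -0.02  0.08]
shift after turn [-3.  -3.6 39.4]
```

```bash
python3 -m creep '[[[0,0,0.08],[-3,-5,8],46],[[0,0,0],[0,-1,10],46],[[0,0,0],[0,-1,10],46],[[0,0,0],[0,0,5],46],[[0,0,0],[0,0,0],46],[[0,0,0],[0,0,0],46]]'>/dev/null; python3 -c "
from h import *
to(482.9,-116.4,78,78.4)"
```

```text
t 36.77 pos [ 481.4 -115.1  105.5] yaw 78.44 open 46.2 F [ 1.4 -0.9 -0.2]
tool shift [-1.1  1.6 27.5] tilt-z [ 0.0061  0.0014 -1.    ]
turn units [ 0.06 -0.03  0.01]
shift after turn [-1.   1.7 27.5]
```

```bash
python3 -m creep '[[[0.06,-0.03,0],[-1,1.5,8],46],[[0,0,0],[0,0,9],46],[[0,0,0],[0,0,6],46],[[0,0,0],[0,0,0],46],[[0,0,0],[0,0,0],46]]'>/dev/null; python3 -c "
from h import *
to(482.9,-116.4,79,78.4)
p=bot.get_image('wrist'); cv2.imwrite('pics/w20.png',p['frame'][:,:,::-1])"
```

```text
t 37.18 pos [ 484.5 -116.6   81.3] yaw 78.46 open 46.1 F [-0.3  0.6 -0.1]
tool shift [-0.2 -1.6  2.2] tilt-z [ 2.9e-03 -8.0e-04 -1.0e+00]
turn units [0.03 0.   0.01]
shift after turn [-0.2 -1.6  2.3]
```

View pics/w20.png

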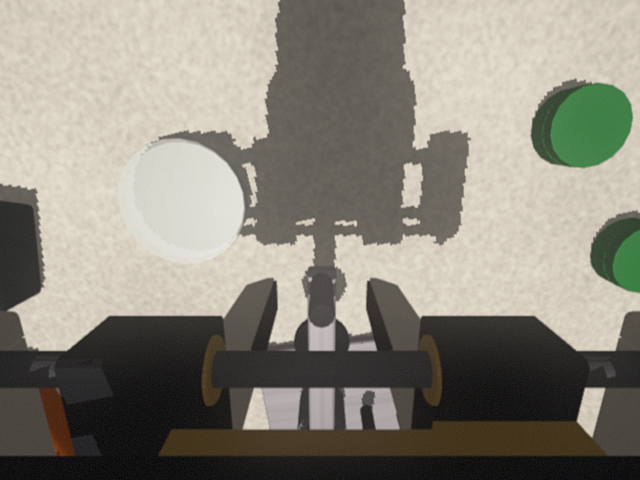

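The pin (322,295) stands between the fingers. Closing.

```bash
python3 -m creep '[[[0,0,0],[0,-1.5,1],6],[[0,0,0],[0,0,0],6],[[0,0,0],[0,0,0],6],[[0,0,0],[0,0,0],6],[[0,0,0],[0,0,0],6],[[0,0,0],[0,0,0],6],[[0,0,0],[0,0,0],6]]'; python3 -c "
from h import *
to(482.9,-116.4,79,78.4)
p=bot.get_image('wrist'); cv2.imwrite('pics/w21.png',p['frame'][:,:,::-1])"
```

```text
clock: 37.82
ee_pos: [483.2, -116.4, 81.1]
orientation: [[0.2, 0.98, 0.005], [0.98, -0.2, -0.001], [-0.0, 0.005, -1.0]]
wrist_force: [-0.1, 0.0, -1.6]
opening: 11.1
t 37.82 pos [ 483.2 -116.4   81.1] yaw 78.45 open 11.1 F [-0.1  0.  -1.6]
tool shift [-0.1 -0.3  2.1] tilt-z [ 0.0046 -0.0011 -1.    ]
turn units [0.05 0.   0.01]
shift after turn [-0.1 -0.3  2.1]
```

View pics/w21.png

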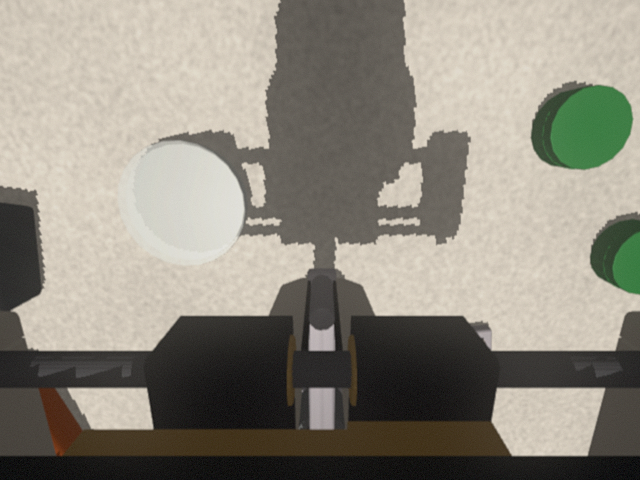

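The pin is gripped (11.1 mm opening). Swinging along the 130 mm arc: each row turns 4° and shifts 9 mm tangentially, with a check between batches.

```bash
cat > arc.py <<'E'
from h import *
s=bot.read_state(); t=s['ee_pos']; R=np.array(s['orientation'])
d=t[:2]-np.array([610.2,-142.5]); th=np.degrees(np.arctan2(d[1],d[0])); yaw=np.degrees(np.arctan2(R[1,0],R[0,0]))
print("t %.2f r %.1f armang %.1f (to stop %.1f) yaw err %.1f z %.1f open %.1f"%(s['clock'],np.hypot(*d),168.4-th,th-85.4,yaw-(th-90),t[2],s['opening']),"Ftool",np.round(R.T@s['wrist_force'],1),"tilt",np.round(R.T@np.array([0,0,-1]),3))
E
python3 -m creep '[[[0,0,0.4],[5,0.2,0],6],[[0,0,0.6],[7,0.2,0],6],[[0,0,0.8],[9,0.3,0],6],[[0,0,0.8],[9,0.3,0],6]]' >/dev/null; python3 arc.py
```

```text
t 38.20 r 129.7 armang 11.5 (to stop 71.5) yaw err -2.2 z 81.0 open 11.5 Ftool [-0.1 -0.3  0.1] tilt [ 0.003 -0.004  1.   ]
```

```bash
python3 -m creep '[[[0,0,0.6],[9,0.3,0],6],[[0,0,0.8],[9,0.3,0],6],[[0,0,0.8],[9,0.3,0],6],[[0,0,0.8],[9,0.3,0],6]]' >/dev/null; python3 arc.py; python3 -c "
from h import *
p=bot.get_image('wrist'); cv2.imwrite('pics/w22.png',p['frame'][:,:,::-1])"
```

```text
t 38.53 r 129.7 armang 27.1 (to stop 55.9) yaw err -2.3 z 81.0 open 11.2 Ftool [-1.  -0.5 -0.2] tilt [ 0.006 -0.003  1.   ]
```

View pics/w22.png

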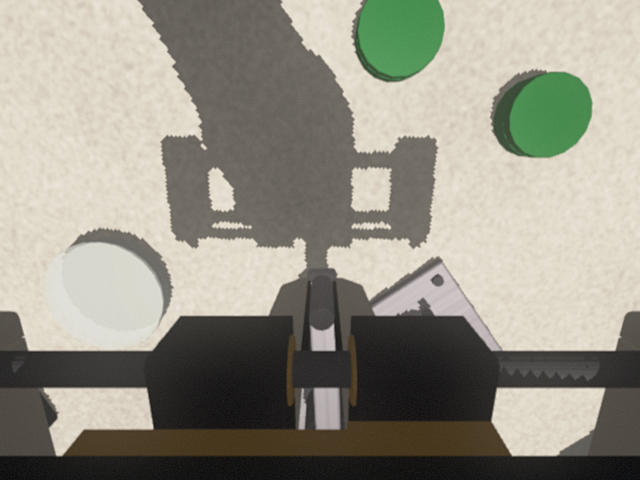

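The pin stays between the pads and the arm follows. Continuing.

```bash
python3 -m creep '[[[0,0,0.5],[9,0.3,0],6],[[0,0,0.8],[9,0.3,0],6],[[0,0,0.8],[9,0.3,0],6],[[0,0,0.8],[9,0.3,0],6],[[0,0,0.8],[9,0.3,0],6]]' >/dev/null; python3 arc.py; python3 -m creep '[[[0,0,0.6],[9,0.3,0],6],[[0,0,0.8],[9,0.3,0],6],[[0,0,0.8],[9,0.3,0],6],[[0,0,0.7],[8,0.3,0],6]]' >/dev/null; python3 arc.py
```

```text
t 39.00 r 129.5 armang 45.9 (to stop 37.1) yaw err -2.5 z 81.0 open 11.3 Ftool [-2.3  0.3 -1.1] tilt [ 0.011 -0.003  1.   ]
t 39.33 r 129.4 armang 60.5 (to stop 22.5) yaw err -2.5 z 81.0 open 11.3 Ftool [-1.7 -0.4 -2. ] tilt [ 0.016 -0.003  1.   ]
```

```bash
python3 -m creep '[[[0,0.1,0.6],[8,0.2,0],6],[[0,0.1,0.7],[8,0.2,0],6],[[0,0,0.7],[8,0.2,0],6],[[0,0,0.6],[6,0.1,0],6]]' >/dev/null; python3 arc.py
```

```text
t 39.67 r 129.3 armang 72.7 (to stop 10.3) yaw err -3.5 z 81.0 open 11.5 Ftool [-1.3 -0.9 -2. ] tilt [ 0.005 -0.002  1.   ]
```

```bash
python3 -m creep '[[[0,0,0.2],[5,0.1,0],6],[[0,0,0.3],[5,0.1,0],6],[[0,0,0.3],[5,0.1,0],6],[[0,0,0.2],[3,0,0],6]]' >/dev/null; python3 arc.py;  python3 -m creep '[[[0,0,0],[2,0,0],6],[[0,0,0],[2,0,0],6]]' >/dev/null; python3 arc.py
```

```text
t 40.00 r 129.2 armang 79.8 (to stop 3.2) yaw err -1.4 z 81.0 open 11.4 Ftool [-3.6  0.1 -4.9] tilt [ 0.012 -0.     1.   ]
t 40.17 r 129.2 armang 81.4 (to stop 1.6) yaw err 0.1 z 81.0 open 11.4 Ftool [-3.9 -0.1 -3.6] tilt [0.014 0.    1.   ]
```

```bash
python3 -m creep '[[[0,0.1,0.1],[2,0,0],6],[[0,0,0.1],[2,0,0],6]]' >/dev/null; python3 arc.py;  python3 -m creep '[[[0,0,0],[2,0,-0.3],6],[[0,0,0],[2,0,-0.3],6]]' >/dev/null; python3 arc.py; python3 -m creep '[[[0,0,0],[2,0,0],6],[[0,0,0],[2,0,0],6]]' >/dev/null; python3 arc.py
```

```text
t 40.33 r 129.2 armang 82.7 (to stop 0.3) yaw err 0.3 z 81.0 open 11.4 Ftool [-5.6 -1.  -4.1] tilt [0.008 0.001 1.   ]
t 40.50 r 129.2 armang 82.8 (to stop 0.2) yaw err 0.3 z 81.0 open 11.5 Ftool [-8.1 -0.4 -5.3] tilt [0.017 0.002 1.   ]
t 40.67 r 129.2 armang 82.7 (to stop 0.3) yaw err 0.2 z 80.9 open 11.6 Ftool [-8.6 -0.6 -7.3] tilt [0.026 0.003 1.   ]
```

```bash
python3 -m creep '[[[0,0.15,0],[2,0,0],6],[[0,0,0],[2,0,0],6]]' >/dev/null; python3 arc.py; python3 -c "
from h import *
p=bot.get_image('side');q=bot.get_image('scene'); r=bot.get_image('wrist')
a=proj(p,(617,-58,60));b=proj(q,(617,-58,60))
A=[cv2.resize(P['frame'][int(c[1])-40:int(c[1])+40,int(c[0])-40:int(c[0])+40,::-1],(400,400),interpolation=cv2.INTER_CUBIC) for P,c in((p,a),(q,b))]
cv2.imwrite('pics/s23.png',np.hstack(A)); cv2.imwrite('pics/w23.png',r['frame'][:,:,::-1]);cv2.imwrite('pics/sc23.png',q['frame'][:,:,::-1])
for i in range(6): bot.get_image('side')
"; python3 arc.py
```

```text
t 40.83 r 129.3 armang 82.7 (to stop 0.3) yaw err 0.1 z 81.0 open 11.2 Ftool [-7.2 -0.7 -6.1] tilt [0.021 0.005 1.   ]
t 41.28 r 129.3 armang 82.7 (to stop 0.3) yaw err 0.1 z 80.9 open 11.7 Ftool [-8.5 -0.8 -6.9] tilt [0.022 0.005 1.   ]
```

View pics/s23.png

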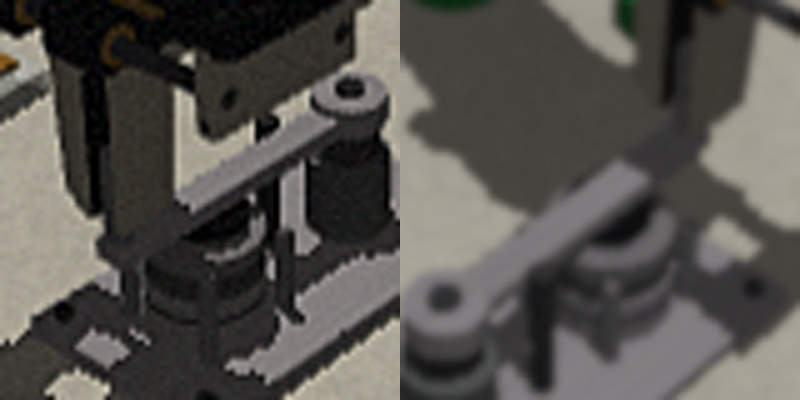

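View pics/sc23.png

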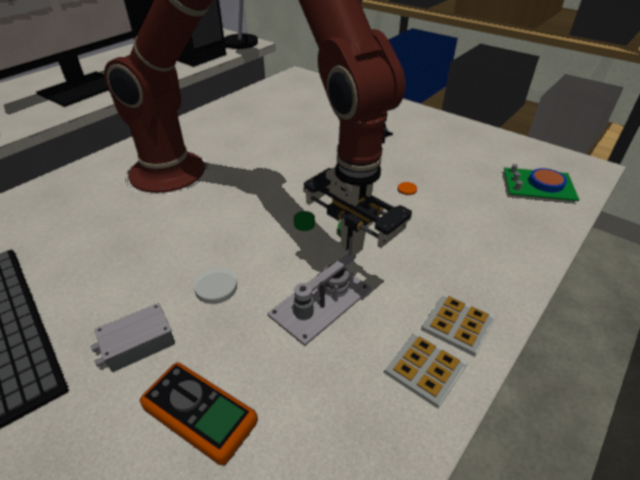

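View pics/w23.png

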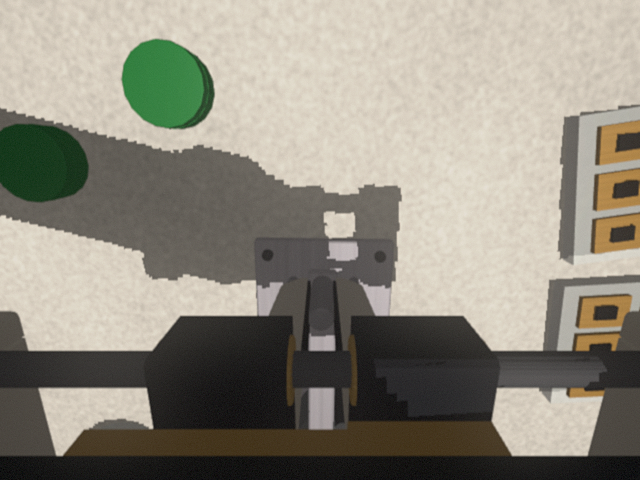

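The sensing arm lies over the seated stack and against the stop: the angle stayed put while the push grew from about 4 to 8 N, and the pose is steady. Handing in.

```bash
python3 -c "
from station import bot
print(bot.close_job())"
```

```text
the job is handed in; nothing more can be done
None
```

The jig is loaded and the sensing arm is held against its stop; I handed the job in at about 41 s of the 72 s allowed. No verdict was reported.

- **Stack:** I placed the aluminium puck, then the spacer ring, then the grey steel disc. Each one touched down within about 0.3 mm of the height its thickness predicts, with a 6–10 N push. After each release the camera crops showed it lying flat between the posts.
- **Sensing arm:** I gripped the handle pin and swung it along its arc. It stopped at 82.7° by my own estimate, against a nominal 83.1°. Pushing harder, from about 4 to 8.5 N, did not move it further, so I take it as fully against the stop. The pose stayed steady for the last 0.45 s I checked, with the grip still closed and pushing.
- **Small disagreements:** The gripper was tilted about 1.3° at the end, and about 6–7 N of vertical force remained at the pin. My angle estimate is 0.3–0.4° short of nominal, which I put down to measurement error.
- **Bystanders:** The multimeter, junction box and dish looked unmoved in the last scene picture. I never touched the green or orange look-alikes.

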